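# Blow off washed injectors in the booth

### The arm

A 7-joint arm with a two-finger parallel gripper is mounted at the origin on the work surface. World frame = base frame: x ahead of the robot, y to its left, z up, the work surface at z = 0. Lengths are in m, angles in rad, forces in N, time in s.
With the tool pointing down it reaches from about 0.4 to 0.875 m from the base axis. Payload 6.5 kg.
Tool frame: the origin (TCP) lies on the centre line of the jaws, within the pads' length; the fingertips stand 22 mm ahead of it and the grasp point (between the pads) lies 3 mm ahead of it; x points along the fingers, y is the direction in which the jaws open and shut, and the axes are right-handed (so a half turn about x gives the same grasp; the last joint's range is limited). The gripper opens to 88 mm and grips with 3 to 60 N. Pads are 18 mm wide; open, the fingers measure 123 mm over their backs; the gripper's body (75 mm by 187 mm) begins 45 mm behind the grasp point.
Start: joints at [1.215, 0.536, -0.004, 1.538, 0.003, 1.067, -0.071], TCP at [0.186, -0.623, 0.261] pointing down, gripper open.
Joint ranges: [-2.7, 2.7], [-0.37, 2.16], [-1.27, 1.26], [0.24, 2.4], [-1.31, 4.45], [0.19, 1.91], [-2.76, 2.76]. Speed limits (rad/s): [2.39, 2.39, 3.14, 3.14, 3.14, 3.14, 3.14].

### API

Orientations are given as [roll, pitch, yaw] about the fixed x, y, z axes, in that order (R = Rz(yaw) Ry(pitch) Rx(roll)).
In Python, from station import ctrl gives the robot as it stands.
- The arm moves only by the tool send_rows, never from a script. Its argument "commands" is a list of rows, each an object of numbers: "grip": the opening, from -1 (shut) to 1 (fully open); "tx", "ty", "tz": the shift along the tool's x, y, z in mm; "ax", "ay", "az": the turn, a rotation vector about the tool's x, y, z in rad. In form: [{"grip": .., "tx": .., "ty": .., "tz": .., "ax": .., "ay": .., "az": ..}, ...]. A call has 1 to 12 rows; each row is the pose to reach, as a shift and turn from the pose measured when the call began, along the tool's axes at that moment; what a row does not reach only later rows make up. A row lasts 1/10 s, in which the tool goes at most 50 mm and 8.59 degrees, less where a joint would pass 70% of its speed; a pose out of reach is approached as far as the arm can. A call with a gripper value outside its range is refused whole. The fingers move at their own pace and stop on an object; "squeeze" is the grip in N (left out, the last holds). Time passes only in rows, so rows that repeat a pose let the fingers close. It gives the time, the measured TCP pose, the force and the opening at its end, in the units of the state.
- ctrl.get_state(): the state, without advancing time (a new reading comes with each control period).
- ctrl.camera(name): name is "side" or "top" or "wrist"; returns a dict with "img" (400x640x3 uint8, red, green, blue), "K" (3x3 intrinsics, pixels), "rvec" (rotation vector, rad) and "tvec" (3), from world to camera coordinates, as OpenCV has them. Camera axes: x right, y down, z forward; pixel columns grow to the right and rows downward; lengths in m; the calibration is good to about 2 mm. A picture is of the moment at which its call begins. There is no depth.
- ctrl.job_done(): hands the job in, once; it reports no verdict.
The state is a dict: "time": time; "joints": joint angles; "joint_vel": joint speeds; "joint_torque": joint torques, N m; "ee_pos": TCP position; "eef_rot": TCP orientation; "force": force on the tool from outside, world axes, zero at the start; "wrist_torque": the same for the moment, N m; "opening": finger opening in m.
Only numpy, scipy, OpenCV 4.12 (cv2) and the standard library are available. Lean on these libraries where they do the work, as an engineer would, in place of code of your own. Each camera call takes 0.05 s, during which the arm holds its last target.

### The job

Lay every washed injector from the grey tray in the booth's cradle grooves, one to a groove, push the clear door down until it snaps home on its catch, then squeeze the air gun's trigger fully and hold it at least a second before letting it go. Then lift the door wide open again and lay all the injectors flat in the yellow tray, and shut the empty booth on its catch to keep the dust out. Never pull the trigger while the door is not shut, and leave the other things on the bench where they are.

Things in the scene. Friction and masses are not known exactly. Their poses are not given: they have to be found in the camera images.
- injector1_mid (a point): centre of a washed injector lying on its side: rod 148 mm long along its own x. Round steel body 26 mm across from x -48 to +52 mm of this point, black square head 26 x 26 mm from x -74 to -48, brass tip 10 mm across from x +52 to +74. 0.2 to 0.33 kg, centre of mass within 7 mm of this point; grip it across the round body. Two or three are present, an absent one is None
- injector2_mid (a point): centre of a washed injector lying on its side: rod 148 mm long along its own x. Round steel body 26 mm across from x -48 to +52 mm of this point, black square head 26 x 26 mm from x -74 to -48, brass tip 10 mm across from x +52 to +74. 0.2 to 0.33 kg, centre of mass within 7 mm of this point; grip it across the round body. Two or three are present, an absent one is None
- injector3_mid (a point): centre of a washed injector lying on its side: rod 148 mm long along its own x. Round steel body 26 mm across from x -48 to +52 mm of this point, black square head 26 x 26 mm from x -74 to -48, brass tip 10 mm across from x +52 to +74. 0.2 to 0.33 kg, centre of mass within 7 mm of this point; grip it across the round body. Two or three are present, an absent one is None
- wet_tray_in (a point): centre of the inner floor of the grey (washed parts) tray, fixed to the bench: x and y along its sides, 186 mm in x by 236 mm in y outside, walls 3 mm thick rising 15 mm above this floor, which is 3 mm above the bench. A lying injector's centre is 13 mm above this floor. The injectors start side by side on it, roughly along its x, about 70 mm apart
- clean_tray_in (a point): centre of the inner floor of the yellow (clean parts) tray, fixed to the bench: x and y along its sides, 186 mm in x by 236 mm in y outside, walls 3 mm thick rising 15 mm above this floor, which is 3 mm above the bench. A lying injector's centre is 13 mm above this floor. The injectors finish flat on it, side by side; starts empty
- groove1 (a point): axis of V groove 1 (nearest the air gun): where an injector's centre lies when resting in it. x runs along the groove, y across it (next groove 62 mm on), z up. An injector lies along the groove, either end first; let down within 15 mm sideways it rolls to the middle. Groove bottom 15 mm below this point, ridges between grooves 3 mm above it; booth rim 25 mm above it
- groove2 (a point): axis of V groove 2 (middle): where an injector's centre lies when resting in it. x runs along the groove, y across it (next groove 62 mm on), z up. An injector lies along the groove, either end first; let down within 15 mm sideways it rolls to the middle. Groove bottom 15 mm below this point, ridges between grooves 3 mm above it; booth rim 25 mm above it
- groove3 (a point): axis of V groove 3 (farthest from the air gun): where an injector's centre lies when resting in it. x runs along the groove, y across it (next groove 62 mm on), z up. An injector lies along the groove, either end first; let down within 15 mm sideways it rolls to the middle. Groove bottom 15 mm below this point, ridges between grooves 3 mm above it; booth rim 25 mm above it
- booth: blue steel blow-off booth fixed to the bench, origin under its middle: open pan 190 mm (x) by 224 mm (y), walls 5 mm, rim 90 mm above the bench, door hinged at its +x edge, air gun at its -y side. Inside, two white cradle rails 8 mm thick at x +-36 mm carry three V grooves along x; between the rails (x within 30 mm) fingers can go down freely beside an injector to the floor 5 mm above the bench
- guard (a joint): angle of the booth's clear lift-up door, rad: 0 = shut on its catch, 1.6 = fully open, standing upright. Hinged along booth y at the far side. Stiff hinge: it stays where it is left (2 to 5 N at the handle moves it). Sprung ball catches: shutting, it meets them at about 0.045 and needs 10 to 15 N down at the front edge to snap home below 0.01; about 10 N up at the handle opens it
- guard_hinge (a point): on the door's hinge axis, middle of the booth's far edge; axes turn with the door: y along the hinge, -x towards the handle. Door 195 mm deep, 230 mm wide, 10 mm thick (this point at half thickness): clear panel in an aluminium frame
- guard_handle (a point): middle of the door's black handle bar: round, 12 mm across, 110 mm long along booth y, 233 mm from the hinge axis, in the door's plane, 38 mm out from the door's front edge; stays to the door at y +-50 mm. Door shut, it is 95 mm above the bench in front of the booth; door open, it stands on top of the upright door and can be pinched from above
- guard_rail (a point): middle of the outer (upper when shut) face of the door's 18 mm wide front frame rail: a place to press the door down; door shut, 100 mm above the bench
- trigger (a joint): angle of the air gun's red trigger, rad: 0 = released (sprung), 0.30 = squeezed fully home against its stop. About 4 N at the pad to start, 9 N fully home. The gun is clamped on its side to the booth (beside it at the booth's -y), its nozzle into the booth wall
- trigger_pad (a point): where to press the trigger: centre of its outer face, 45 mm from its pivot; face 18 mm high, trigger 8 mm thick and 70 mm long. It faces booth +y and moves 13 mm to booth -y when squeezed
- grip_pad (a point): centre of the back face (facing booth -y) of the fixed black grip, opposite the trigger pad: grip 26 mm thick along y, 28 mm high, 104 mm long along x, 72 mm above the bench. Its axes are the booth's (x, y level). Trigger face to grip back is 55 mm released, 42 mm fully squeezed. Free space of 40 mm or more outside both faces, and 50 mm below for fingertips
- squeeze_bottle: small white squeeze bottle with red cap, 40 mm across, 120 mm tall; to be left alone; origin at the centre of its underside
- jar: amber jar with steel lid, 64 mm across, 85 mm tall; to be left alone; origin at the centre of its underside
- screwdriver: screwdriver with orange handle, lying on the bench; to be left alone
- wrench: steel spanner, lying on the bench; to be left alone
- brass_nut: brass union nut, 28 mm across, 18 mm tall; to be left alone; origin at the centre of its underside
- cap_cup: small blue plastic plug, 32 mm across, 26 mm tall; to be left alone; origin at the centre of its underside
Things that resemble listed ones, but are neither listed nor needed, are in the scene too. Leave any purple look-alike of the part that bears injector2_mid alone.

How it is judged:
On the way, in this order (a step that is already met when the one before it is completed fails the run):
1. every injector lies in the cradle grooves, the door open (x of injector1_mid in the frame of groove2 between -0.025 and 0.025 m and y of injector1_mid in the frame of groove2 between -0.08 and 0.08 m and z of injector1_mid in the frame of groove2 between -0.007 and 0.007 m and x of injector2_mid in the frame of groove2 between -0.025 and 0.025 m and y of injector2_mid in the frame of groove2 between -0.08 and 0.08 m and z of injector2_mid in the frame of groove2 between -0.007 and 0.007 m and x of injector3_mid in the frame of groove2 between -0.025 and 0.025 m and y of injector3_mid in the frame of groove2 between -0.08 and 0.08 m and z of injector3_mid in the frame of groove2 between -0.007 and 0.007 m and value of joint guard above 0.5 rad), for 0.3 s.
2. the door is shut on its catch over the injectors (x of injector1_mid in the frame of groove2 between -0.025 and 0.025 m and y of injector1_mid in the frame of groove2 between -0.08 and 0.08 m and z of injector1_mid in the frame of groove2 between -0.007 and 0.007 m and x of injector2_mid in the frame of groove2 between -0.025 and 0.025 m and y of injector2_mid in the frame of groove2 between -0.08 and 0.08 m and z of injector2_mid in the frame of groove2 between -0.007 and 0.007 m and x of injector3_mid in the frame of groove2 between -0.025 and 0.025 m and y of injector3_mid in the frame of groove2 between -0.08 and 0.08 m and z of injector3_mid in the frame of groove2 between -0.007 and 0.007 m and value of joint guard below 0.02 rad), for 0.2 s.
3. the trigger is squeezed fully for a second, the door shut (all of step 2 and value of joint trigger above 0.24 rad), for 1 s.
4. the trigger is released (value of joint guard below 0.02 rad and value of joint trigger below 0.05 rad), for 0.1 s.
5. the door is lifted wide open (value of joint guard above 1 rad), for 0.1 s.
At the end, for the whole second after the job is handed in: Every injector lies flat and still on the floor of the yellow tray (centre within 60 mm of the tray middle in x and 110 mm in y, 6 to 22 mm above the floor, not stacked), the trigger is released and the booth door is shut on its catch (joint below 0.02 rad) (all of step 4 and x of injector1_mid in the frame of clean_tray_in between -0.06 and 0.06 m and y of injector1_mid in the frame of clean_tray_in between -0.11 and 0.11 m and z of injector1_mid in the frame of clean_tray_in between 0.006 and 0.022 m and linear speed of each of injector1, injector2, injector3 below 0.03 m/s and x of injector2_mid in the frame of clean_tray_in between -0.06 and 0.06 m and y of injector2_mid in the frame of clean_tray_in between -0.11 and 0.11 m and z of injector2_mid in the frame of clean_tray_in between 0.006 and 0.022 m and x of injector3_mid in the frame of clean_tray_in between -0.06 and 0.06 m and y of injector3_mid in the frame of clean_tray_in between -0.11 and 0.11 m and z of injector3_mid in the frame of clean_tray_in between 0.006 and 0.022 m); the robot touches nothing.
It fails at once if the trigger is pulled while the door is not shut (value of joint trigger above 0.1 rad and value of joint guard above 0.035 rad).
It fails at once if another thing on the bench is shifted by more than 4 cm (distance of any of squeeze_bottle, jar, screwdriver, wrench, brass_nut, cap_cup from where it was at the start of the episode above 0.04 m).
Of injector1, injector2, injector3 only 2 to 3 are there at a start; the rules pass over those that are not, and their reading is None.
At some moment in a run one of injector1, injector2, injector3 may be knocked a few centimetres aside while the robot is not near it.
Once in a run the grip may slacken for a moment while it holds something.
It also fails if it takes over 210 s, if anything falls off the work surface, if the arm or the gripper's body presses on something with over 40 N, if the wrist force passes 120 N, or if a joint passes its speed limit or range.

## Working session

There is one attempt and no reset: what is moved stays moved. The work goes in short steps, Python scripts to look and compute and a tool call to move; the robot and the scene stay as the last step left them, time stands still between calls to the robot, and variables do not carry over. Pictures are saved under pics/ and viewed, and the job is handed in when it is done.

Besides the shell and the picture viewer there is one more tool, called after "Request:" as a command line: name --argument value ..., lists and objects as JSON in quotes. send_rows: Moves the arm, as the interface text tells. Its arguments: {"type":"object","properties":{"commands":{"type":"array"},"squeeze":{"type":"number"}},"required":["commands"]}

```bash
ls; mkdir -p pics; python3 - <<'E'
from station import ctrl
import cv2
print(ctrl.get_state())
for n in ["side","top","wrist"]:
    c=ctrl.camera(n); cv2.imwrite(f"pics/{n}0.png",c["img"][:,:,::-1]); print(n,c["K"],c["rvec"],c["tvec"])
E
```

```text
pics
{'time': 0.0, 'joints': array([ 1.21477711,  0.53718916, -0.00440417,  1.53886258,  0.00261397,
        1.06728878, -0.07116798]), 'joint_vel': array([ 0.000611  , -0.00148441, -0.00014377, -0.0004606 ,  0.00029426,
        0.00149489, -0.00061675]), 'joint_torque': array([ 9.85120387e-04, -5.70963728e+01,  9.91659723e-01, -2.51599467e+01,
       -5.61730773e-02,  1.78821199e-02,  1.27724761e-04]), 'ee_pos': array([ 0.18555503, -0.62235274,  0.25982859]), 'eef_rot': array([-1.48031472,  1.56905381,  1.95117822]), 'force': array([-0.54507532, -0.08390625, -0.23624207]), 'wrist_torque': array([0.03330405, 0.03443711, 0.00122668]), 'opening': 0.08806792479450795}
side [[483.37596393   0.         321.26941332]
 [  0.         483.37596393 208.45737709]
 [  0.           0.           1.        ]] [ 0.16054318 -2.85346988  1.16650332] [0.57990926 0.03496981 1.43012344]
top [[513.75186522   0.         324.74534513]
 [  0.         513.75186522 192.41114258]
 [  0.           0.           1.        ]] [ 2.14279283 -2.12243932  0.21381316] [0.07386213 0.57282903 1.48508714]
wrist [[285.59385744   0.         324.82073266]
 [  0.         285.59385744 198.10322143]
 [  0.           0.           1.        ]] [-2.30144138  1.71441975  0.28235228] [-0.64843854 -0.0441992   0.39160378]
```

View pics/top0.png

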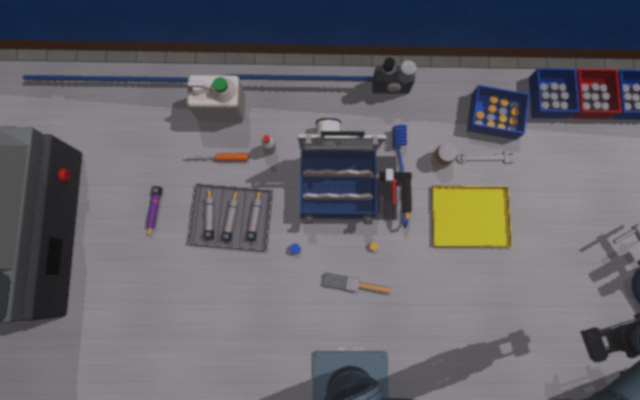

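View pics/side0.png

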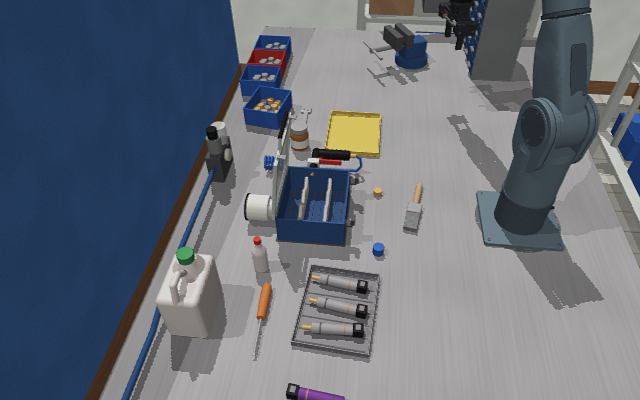

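View pics/wrist0.png

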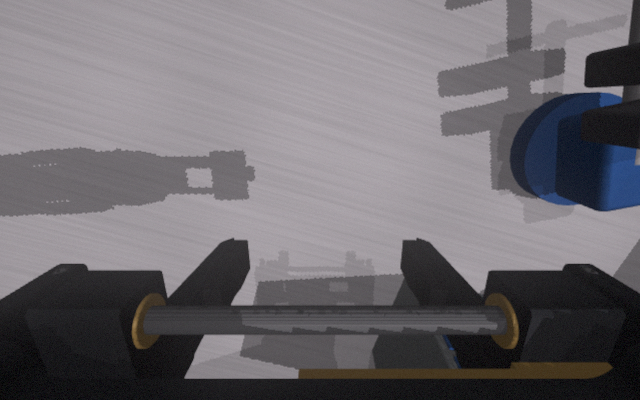

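The three real injectors in the grey tray are at about (209,215), (230,217) and (253,217) in the top view. Their look-alike is the purple rod at (153,210), outside the tray. Next I'll check this in a close crop.

```bash
cat > h.py <<'E'
from station import ctrl
import cv2, numpy as np
from scipy.spatial.transform import Rotation as R
def cam(n):
    c=ctrl.camera(n); c["R"]=cv2.Rodrigues(np.array(c["rvec"],float))[0]; c["t"]=np.array(c["tvec"],float).reshape(3); return c
def p2w(c,px,z):
    d=c["R"].T@np.linalg.solve(c["K"],[px[0],px[1],1.]); o=-c["R"].T@c["t"]
    return o+d*(z-o[2])/d[2]
def w2p(c,P):
    P=np.atleast_2d(P).astype(float)
    return cv2.projectPoints(P,np.array(c["rvec"],float),np.array(c["tvec"],float),c["K"],None)[0].reshape(-1,2)
def crop(c,x0,y0,x1,y1,s,name):
    im=cv2.resize(c["img"][y0:y1,x0:x1,::-1],None,fx=s,fy=s,interpolation=cv2.INTER_CUBIC)
    st=10 if s>=5 else 20
    for x in range((x0//st+1)*st,x1,st):
        cv2.line(im,((x-x0)*s,0),((x-x0)*s,6),(0,255,0),1); cv2.putText(im,str(x),((x-x0)*s-8,16),0,.35,(0,255,0),1)
    for y in range((y0//st+1)*st,y1,st):
        cv2.line(im,(0,(y-y0)*s),(6,(y-y0)*s),(0,255,0),1); cv2.putText(im,str(y),(8,(y-y0)*s+4),0,.35,(0,255,0),1)
    cv2.imwrite("pics/"+name+".png",im)
def Rt(): 
    s=ctrl.get_state(); return s, R.from_euler("xyz",s["eef_rot"]).as_matrix()
E
python3 - <<'E'
from h import *
c=cam("top")
crop(c,180,175,290,265,7,"t1"); crop(c,285,110,425,230,5,"t2"); crop(c,425,180,515,255,7,"t3")
for p in [(209,215),(230,217),(253,217),(153,210)]: print(p2w(c,p,.016))
print(-c["R"].T@c["t"])
s,r=Rt(); print(r)
c=cam("side"); print(-c["R"].T@c["t"])
crop(c,230,130,390,270,5,"s1"); crop(c,280,250,390,370,5,"s2")
E
```

```text
[0.50534738 0.42856012 0.016     ]
[0.49990053 0.3649435  0.016     ]
[0.5006166  0.29549201 0.016     ]
[0.51885364 0.59813799 0.016     ]
[0.29152341 0.10313824 1.56315358]
[[-3.66286898e-04  2.85799667e-01 -9.58289317e-01]
 [ 9.34804676e-04 -9.58288865e-01 -2.85799890e-01]
 [-9.99999496e-01 -1.00049809e-03  8.38417908e-05]]
[0.45007125 1.03722294 1.05089254]
```

View pics/t1.png

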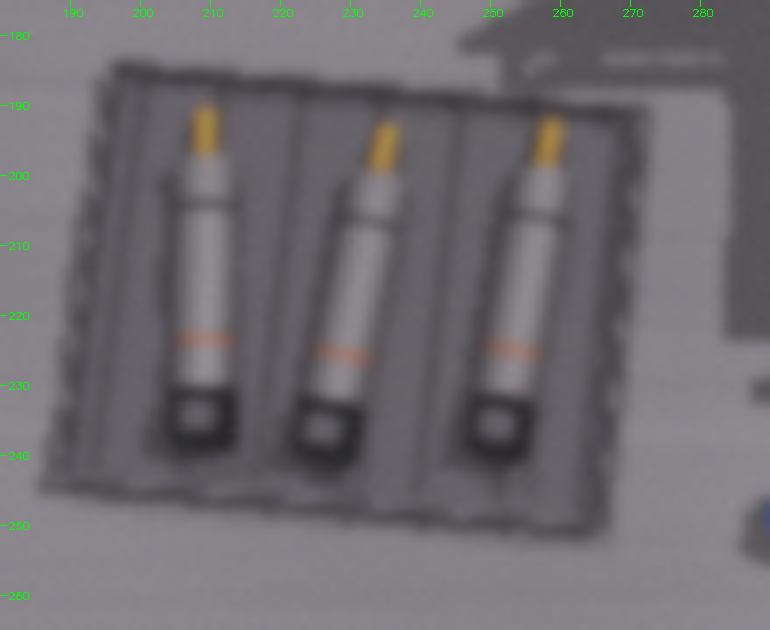

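View pics/t2.png

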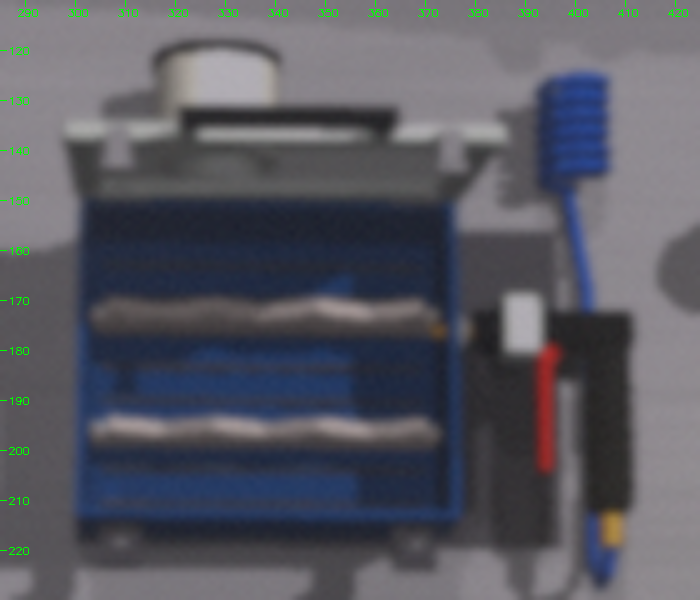

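View pics/t3.png

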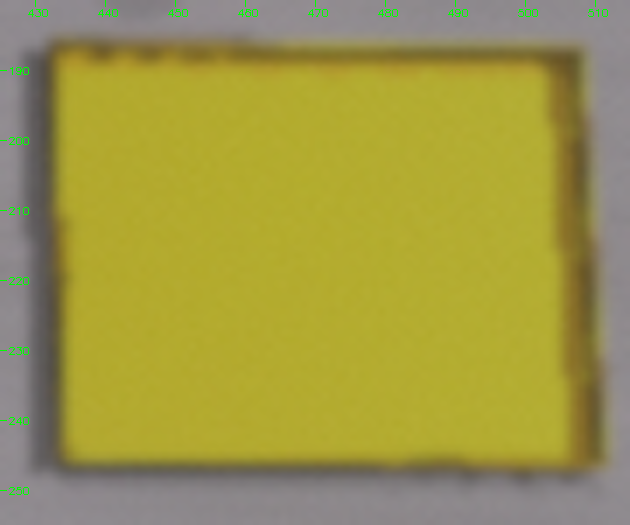

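View pics/s1.png

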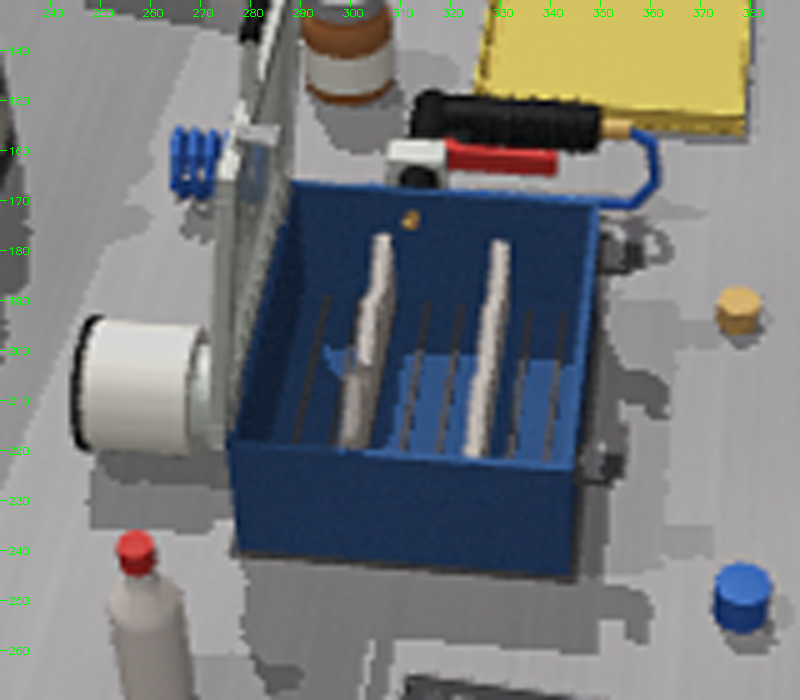

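View pics/s2.png

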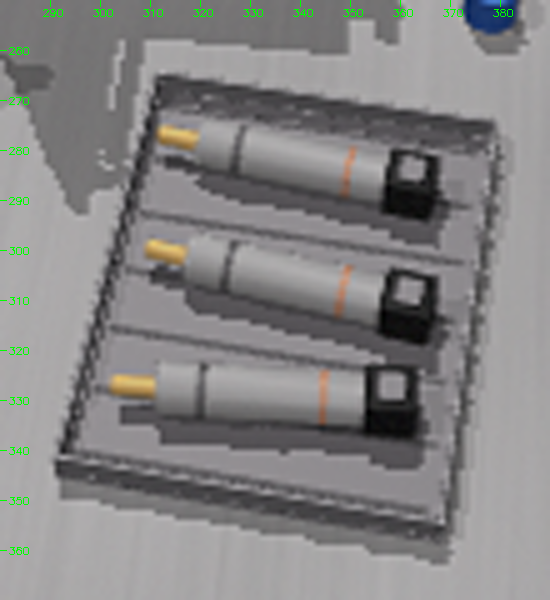

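```bash
python3 - <<'E'
from h import *
c=cam("top"); s=cam("side")
def tri(a,b):
    A=[];B=[]
    for k,p in ((c,a),(s,b)):
        d=k["R"].T@np.linalg.solve(k["K"],[p[0],p[1],1.]);d/=np.linalg.norm(d);o=-k["R"].T@k["t"];P=np.eye(3)-np.outer(d,d);A.append(P);B.append(P@o)
    return np.linalg.solve(sum(A),sum(B))
f=lambda v:np.round(v,4)
print("injectors")
for tip,hb,st,sh in [((209.3,190.3),(208.5,230.5),(302,327),(353,329)),((235.5,193),(228.5,232),(309,299.5),(356.5,305.5)),((258.5,192.3),(251.3,231.5),(311.5,276.8),(357.5,285))]:
    T=p2w(c,tip,.016);H=p2w(c,hb,.029);Ts=p2w(s,st,.016);Hs=p2w(s,sh,.018)
    d=T-H;print(f(T),f(H),"L",f(np.linalg.norm(d[:2])),"yaw",f(np.arctan2(d[1],d[0])),"mid",f(H+d*48/122), "| side",f(Ts),f(Hs),"mid",f(Hs+(Ts-Hs)*48/122))
print("booth rim")
for p,q in [((300,213.5),(345,223.6)),((378,213.5),(350,170.6)),((301.5,150),(277,217.4)),((376,150),(287.6,166.4))]:
    print(f(p2w(c,p,.09)),f(p2w(s,q,.09)),f(tri(p,q)))
print("rails",[f(p2w(c,p,.066)) for p in [(303.5,171.5),(372,171.5),(303.5,195),(373,196)]])
print("handle",f(p2w(c,(322,133),.328)),f(p2w(c,(364,133),.328)))
print("yellow",[f(p2w(c,p,.018)) for p in [(432,186.5),(507.5,186.5),(433,246.5),(511,246.5)]])
print("grey",[f(p2w(c,p,.018)) for p in [(195,185),(272,191),(186,244.5),(267,251.5)]])
print("trigger",f(p2w(c,(393,181),.072)),f(p2w(c,(393,204),.072)),"grip",f(p2w(c,(411,175),.072)),f(p2w(c,(411,212),.072)))
print("bottle,jar",f(p2w(c,(267,140),.12)),f(p2w(c,(444,156),.085)))
E
```

```text
injectors
[0.5814 0.4314 0.016 ] [0.4569 0.425  0.029 ] L 0.1247 yaw 0.0509 mid [0.5059 0.4275 0.0239] | side [0.5799 0.4327 0.016 ] [0.4569 0.4258 0.018 ] mid [0.5052 0.4285 0.0172]
[0.5739 0.3513 0.016 ] [0.453  0.3653 0.029 ] L 0.1218 yaw -0.1158 mid [0.5006 0.3598 0.0239] | side [0.5736 0.3528 0.016 ] [0.4529 0.3587 0.018 ] mid [0.5004 0.3564 0.0172]
[0.5769 0.2813 0.016 ] [0.4551 0.2975 0.029 ] L 0.1228 yaw -0.1325 mid [0.503  0.2911 0.0239] | side [0.5766 0.2819 0.016 ] [0.4544 0.2964 0.018 ] mid [0.5025 0.2907 0.0172]
booth rim
[0.5022 0.151  0.09  ] [0.5006 0.1506 0.09  ] [0.5014 0.1511 0.0907]
[ 0.5046 -0.075   0.09  ] [ 0.5036 -0.0679  0.09  ] [ 0.5048 -0.0758  0.0833]
[0.6919 0.1497 0.09  ] [0.6878 0.1474 0.09  ] [0.6891 0.1497 0.0931]
[ 0.6947 -0.0712  0.09  ] [ 0.6943 -0.0675  0.09  ] [ 0.6954 -0.0716  0.0865]
rails [array([0.6323, 0.1435, 0.066 ]), array([ 0.6347, -0.0613,  0.066 ]), array([0.561 , 0.1424, 0.066 ]), array([ 0.5603, -0.0636,  0.066 ])]
handle [0.6718 0.0917 0.328 ] [ 0.6732 -0.0134  0.328 ]
yellow [array([ 0.6006, -0.2511,  0.018 ]), array([ 0.6033, -0.4849,  0.018 ]), array([ 0.4164, -0.2486,  0.018 ]), array([ 0.4186, -0.485 ,  0.018 ])]
grey [array([0.597 , 0.4753, 0.018 ]), array([0.581, 0.24 , 0.018]), array([0.4154, 0.4923, 0.018 ]), array([0.3968, 0.25  , 0.018 ])]
trigger [ 0.6051 -0.1229  0.072 ] [ 0.5359 -0.1218  0.072 ] grip [ 0.624 -0.177  0.072] [ 0.5126 -0.1745  0.072 ]
bottle,jar [0.7125 0.2495 0.12  ] [ 0.6802 -0.2744  0.085 ]
```

The crop shows three steel-grey injectors in the tray, head end nearest the robot. The purple rod is outside the tray, so I'll leave it. The door already stands open. I'll start with the injector nearest the booth, at (0.503, 0.291).

```bash
cat >> h.py <<'E'
def goal(x,y,z,psi=0.0):
    "tool down, injector-dir yaw psi: tool y=(sin,-cos)"
    s,r=Rt(); s_,c_=np.sin(psi),np.cos(psi)
    G=np.array([[0,s_,-c_],[0,-c_,-s_],[-1,0,0]],float)
    t=r.T@(np.array([x,y,z])-s["ee_pos"])*1000; a=R.from_matrix(r.T@G).as_rotvec()
    print("t",np.round(t,1),"a",np.round(a,3),"| now",np.round(s["ee_pos"],4),"psi",round(float(np.arctan2(r[0,1],-r[1,1])),3),"F",np.round(s["force"],1),"op",round(s["opening"],4),"time",round(s["time"],2))
E
python3 -c "
from h import *
goal(.5,-.25,.26,0)"
```

```text
t [   0.6 -267.4 -407.7] a [0.29 0.   0.  ] | now [ 0.1857 -0.6228  0.2605] psi 0.29 F [-0.4  0.6  0. ] op 0.0882 time 0.35
```

Request:
send_rows --commands '[{"grip":0.1,"tx":0,"ty":-267,"tz":-408,"ax":0.29},{"grip":0.1,"tx":0,"ty":-267,"tz":-408,"ax":0.29},{"grip":0.1,"tx":0,"ty":-267,"tz":-408,"ax":0.29},{"grip":0.1,"tx":0,"ty":-267,"tz":-408,"ax":0.29},{"grip":0.1,"tx":0,"ty":-267,"tz":-408,"ax":0.29},{"grip":0.1,"tx":0,"ty":-267,"tz":-408,"ax":0.29},{"grip":0.1,"tx":0,"ty":-267,"tz":-408,"ax":0.29},{"grip":0.1,"tx":0,"ty":-267,"tz":-408,"ax":0.29},{"grip":0.1,"tx":0,"ty":-267,"tz":-408,"ax":0.29},{"grip":0.1,"tx":0,"ty":-267,"tz":-408,"ax":0.29},{"grip":0.1,"tx":0,"ty":-267,"tz":-408,"ax":0.29},{"grip":0.1,"tx":0,"ty":-267,"tz":-408,"ax":0.29}]'

```text
validation failed for argument at $.co...
```

```bash
python3 -c "
from h import *
goal(.503,.291,.15,-.13)"
```

```text
t [ 110.8 -784.9 -565.2] a [0.42 0.   0.  ] | now [ 0.1857 -0.6228  0.2605] psi 0.29 F [-0.4  0.6  0. ] op 0.0882 time 0.35
```

Request:
send_rows --commands '[{"grip":0.1,"tx":0,"ty":-267,"tz":-408,"ax":0.29,"ay":0,"az":0},{"grip":0.1,"tx":0,"ty":-267,"tz":-408,"ax":0.29,"ay":0,"az":0},{"grip":0.1,"tx":0,"ty":-267,"tz":-408,"ax":0.29,"ay":0,"az":0},{"grip":0.1,"tx":0,"ty":-267,"tz":-408,"ax":0.29,"ay":0,"az":0},{"grip":0.1,"tx":0,"ty":-267,"tz":-408,"ax":0.29,"ay":0,"az":0},{"grip":0.1,"tx":0,"ty":-267,"tz":-408,"ax":0.29,"ay":0,"az":0},{"grip":0.1,"tx":0,"ty":-267,"tz":-408,"ax":0.29,"ay":0,"az":0},{"grip":0.1,"tx":0,"ty":-267,"tz":-408,"ax":0.29,"ay":0,"az":0},{"grip":0.1,"tx":0,"ty":-267,"tz":-408,"ax":0.29,"ay":0,"az":0},{"grip":0.1,"tx":0,"ty":-267,"tz":-408,"ax":0.29,"ay":0,"az":0}]'

```text
time: 1.35
ee_pos: [0.5024, -0.2471, 0.2608]
eef_rot: [-2.284, 1.569, 0.861]
force: [0.6, -0.2, 0.2]
opening: 0.0485
```

```bash
python3 -c "
from h import *
goal(.503,.291,.2,-.13)"
```

```text
t [  61.4 -538.    -1.9] a [ 0.133 -0.001  0.001] | now [ 0.5024 -0.2471  0.2608] psi 0.003 F [ 0.6 -0.2  0.2] op 0.0485 time 1.35
```

Request:
send_rows --commands '[{"grip":0.1,"tx":61,"ty":-538,"tz":-2,"ax":0.133,"ay":0,"az":0},{"grip":0.1,"tx":61,"ty":-538,"tz":-2,"ax":0.133,"ay":0,"az":0},{"grip":0.1,"tx":61,"ty":-538,"tz":-2,"ax":0.133,"ay":0,"az":0},{"grip":0.1,"tx":61,"ty":-538,"tz":-2,"ax":0.133,"ay":0,"az":0},{"grip":0.1,"tx":61,"ty":-538,"tz":-2,"ax":0.133,"ay":0,"az":0},{"grip":0.1,"tx":61,"ty":-538,"tz":-2,"ax":0.133,"ay":0,"az":0},{"grip":0.1,"tx":61,"ty":-538,"tz":-2,"ax":0.133,"ay":0,"az":0},{"grip":0.1,"tx":61,"ty":-538,"tz":-2,"ax":0.133,"ay":0,"az":0},{"grip":0.1,"tx":61,"ty":-538,"tz":-2,"ax":0.133,"ay":0,"az":0},{"grip":0.1,"tx":61,"ty":-538,"tz":-2,"ax":0.133,"ay":0,"az":0},{"grip":0.1,"tx":61,"ty":-538,"tz":-2,"ax":0.133,"ay":0,"az":0},{"grip":0.1,"tx":61,"ty":-538,"tz":-2,"ax":0.133,"ay":0,"az":0}]'

```text
time: 2.55
ee_pos: [0.5007, 0.2988, 0.2001]
eef_rot: [-1.43, 1.565, 1.59]
force: [0.1, -0.6, 0.6]
opening: 0.0483
```

```bash
python3 -c "
from h import *
goal(.503,.291,.027,-.13)
c=cam('wrist'); cv2.imwrite('pics/w1.png',c['img'][:,:,::-1])
print(w2p(c,[[.503,.291,.016],[.5769,.2813,.016]]))
"
```

```text
t [173.    8.5  -3.4] a [0.009 0.001 0.006] | now [0.5007 0.2988 0.2001] psi -0.121 F [ 0.1 -0.6  0.6] op 0.0483 time 2.55
[[332.97923218 177.47126295]
 [334.33250744 107.07162159]]
```

View pics/w1.png

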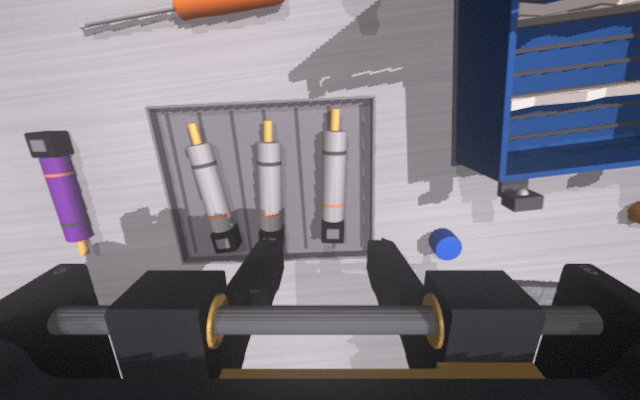

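The wrist view shows the target injector from its tip at (335,109) to its head at (333,232), which matches the projected position. The purple look-alike is on the far left at (60,190). Going down to grip.

Request:
send_rows --commands '[{"grip":0.1,"tx":90,"ty":8,"tz":-3,"ax":0.009,"ay":0,"az":0},{"grip":0.1,"tx":130,"ty":8,"tz":-3,"ax":0.009,"ay":0,"az":0},{"grip":0.1,"tx":155,"ty":8,"tz":-3,"ax":0.009,"ay":0,"az":0},{"grip":0.1,"tx":172,"ty":8,"tz":-3,"ax":0.009,"ay":0,"az":0},{"grip":0.1,"tx":172,"ty":8,"tz":-3,"ax":0.009,"ay":0,"az":0},{"grip":-0.6,"tx":172,"ty":8,"tz":-3,"ax":0.009,"ay":0,"az":0},{"grip":-0.6,"tx":172,"ty":8,"tz":-3,"ax":0.009,"ay":0,"az":0},{"grip":-0.6,"tx":172,"ty":8,"tz":-3,"ax":0.009,"ay":0,"az":0},{"grip":-0.6,"tx":172,"ty":8,"tz":-3,"ax":0.009,"ay":0,"az":0}]' --squeeze 40

```text
time: 3.5
ee_pos: [0.5045, 0.2864, 0.0287]
eef_rot: [-1.883, 1.568, 1.124]
force: [1.0, 0.3, 2.1]
opening: 0.025
```

```bash
python3 -c "
from h import *
goal(.503,.291,.20,-.13)
"
```

```text
t [-171.3   -4.9    1.9] a [-0.004 -0.001  0.003] | now [0.5045 0.2864 0.0287] psi -0.134 F [1.  0.3 2.1] op 0.025 time 3.5
```

Request:
send_rows --commands '[{"grip":-0.6,"tx":-50,"ty":0,"tz":0,"ax":0,"ay":0,"az":0},{"grip":-0.6,"tx":-100,"ty":0,"tz":0,"ax":0,"ay":0,"az":0},{"grip":-0.6,"tx":-150,"ty":0,"tz":0,"ax":0,"ay":0,"az":0},{"grip":-0.6,"tx":-150,"ty":0,"tz":0,"ax":0,"ay":0,"az":0},{"grip":-0.6,"tx":-150,"ty":0,"tz":0,"ax":0,"ay":0,"az":0}]'

```text
time: 4.0
ee_pos: [0.5044, 0.2853, 0.1792]
eef_rot: [-2.17, 1.567, 0.836]
force: [-0.5, -1.0, -3.9]
opening: 0.0251
```

```bash
python3 -c "
from h import *
goal(.599,-.024,.18,.011)
"
```

```text
t [  -1.4  293.8 -135.4] a [-0.146 -0.002  0.003] | now [0.5044 0.2853 0.1792] psi -0.135 F [-0.5 -1.  -3.9] op 0.0251 time 4.0
```

Request:
send_rows --commands '[{"grip":-0.6,"tx":0,"ty":294,"tz":-135,"ax":-0.146,"ay":0,"az":0},{"grip":-0.6,"tx":0,"ty":294,"tz":-135,"ax":-0.146,"ay":0,"az":0},{"grip":-0.6,"tx":0,"ty":294,"tz":-135,"ax":-0.146,"ay":0,"az":0},{"grip":-0.6,"tx":0,"ty":294,"tz":-135,"ax":-0.146,"ay":0,"az":0},{"grip":-0.6,"tx":0,"ty":294,"tz":-135,"ax":-0.146,"ay":0,"az":0},{"grip":-0.6,"tx":0,"ty":294,"tz":-135,"ax":-0.146,"ay":0,"az":0},{"grip":-0.6,"tx":0,"ty":294,"tz":-135,"ax":-0.146,"ay":0,"az":0},{"grip":-0.6,"tx":0,"ty":294,"tz":-135,"ax":-0.146,"ay":0,"az":0},{"grip":-0.6,"tx":0,"ty":294,"tz":-135,"ax":-0.146,"ay":0,"az":0}]'

```text
time: 4.9
ee_pos: [0.5968, -0.0244, 0.1762]
eef_rot: [-0.959, 1.567, 2.193]
force: [-0.9, 0.8, -2.7]
opening: 0.0252
```

```bash
python3 -c "
from h import *
goal(.599,-.024,.077,.011)
c=cam('wrist'); cv2.imwrite('pics/w2.png',c['img'][:,:,::-1])
c=cam('side'); crop(c,230,100,390,240,5,'s3')
"
```

```text
t [99.2 -0.  -2.4] a [-0.001  0.002  0.003] | now [ 0.5968 -0.0244  0.1762] psi 0.01 F [-0.9  0.8 -2.7] op 0.0252 time 4.9
```

View pics/w2.png

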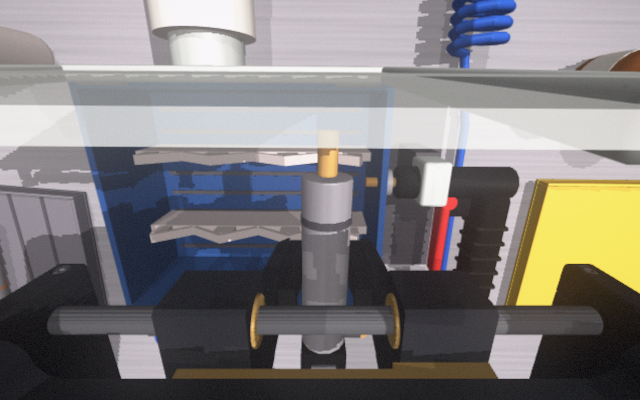

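View pics/s3.png

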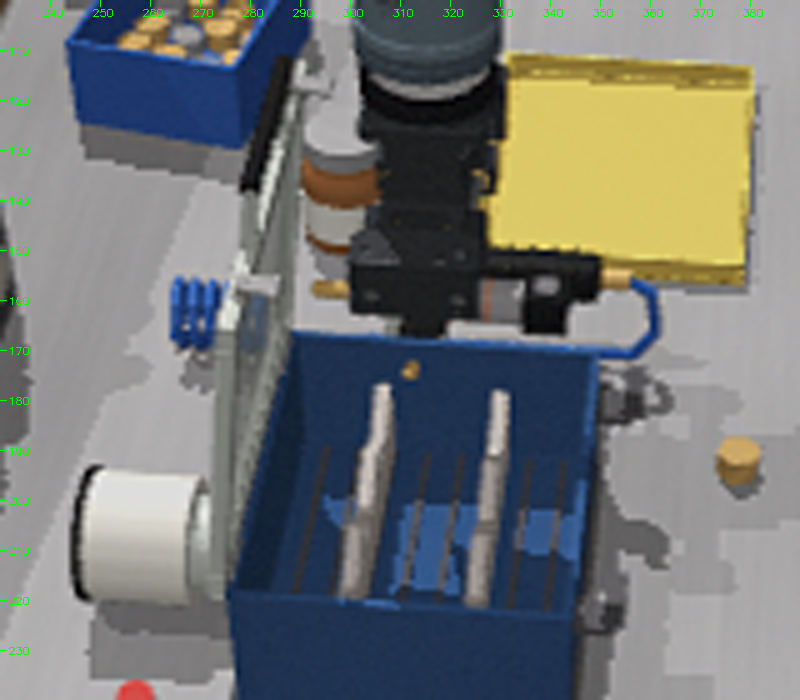

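```bash
python3 -c "
from h import *
c=cam('wrist'); print(-c['R'].T@c['t'],c['R'][2]); print(w2p(c,[[.599,-.024,.065],[.635,-.024,.05],[.563,-.024,.05],[.635,-.086,.05],[.635,.1,.05],[.635,.038,.05]]))
c=cam('side'); print(w2p(c,[[.599,-.024,.065],[.636,-.024,.05],[.563,-.024,.05],[.635,.1,.05],[.635,.038,.05]]))
"
```

```text
[ 0.67999249 -0.02131775  0.30115914] [-3.18698889e-01  5.59658718e-05 -9.47856010e-01]
[[327.8804753  199.86881757]
 [328.46804419 155.83469085]
 [327.16736214 230.13526266]
 [398.6154383  156.8232782 ]
 [188.17904191 153.85759771]
 [258.32257875 154.84613069]]
[[316.98585021 184.2645978 ]
 [304.98573069 187.0384691 ]
 [328.88624165 188.76285135]
 [299.25270989 216.48644307]
 [302.37383843 201.32919393]]
```

Request:
send_rows --commands '[{"grip":-0.6,"tx":30,"ty":-2,"tz":8,"ax":0,"ay":0,"az":0},{"grip":-0.6,"tx":60,"ty":-2,"tz":8,"ax":0,"ay":0,"az":0},{"grip":-0.6,"tx":80,"ty":-2,"tz":8,"ax":0,"ay":0,"az":0},{"grip":-0.6,"tx":92,"ty":-2,"tz":8,"ax":0,"ay":0,"az":0},{"grip":-0.6,"tx":98,"ty":-2,"tz":8,"ax":0,"ay":0,"az":0},{"grip":-0.6,"tx":98,"ty":-2,"tz":8,"ax":0,"ay":0,"az":0}]'

```text
time: 5.7
ee_pos: [0.5901, -0.0195, 0.08]
eef_rot: [-1.835, 1.567, 1.321]
force: [-0.4, 0.9, -3.1]
opening: 0.0247
```

```bash
python3 -c "
from h import *
goal(.590,-.022,.077,.011)
c=cam('side'); crop(c,230,100,390,240,5,'s4')
"
```

```text
t [3.  2.5 0.1] a [ 0.003 -0.001  0.004] | now [ 0.5901 -0.0195  0.08  ] psi 0.014 F [-0.4  0.9 -3.1] op 0.0247 time 5.7
```

View pics/s4.png

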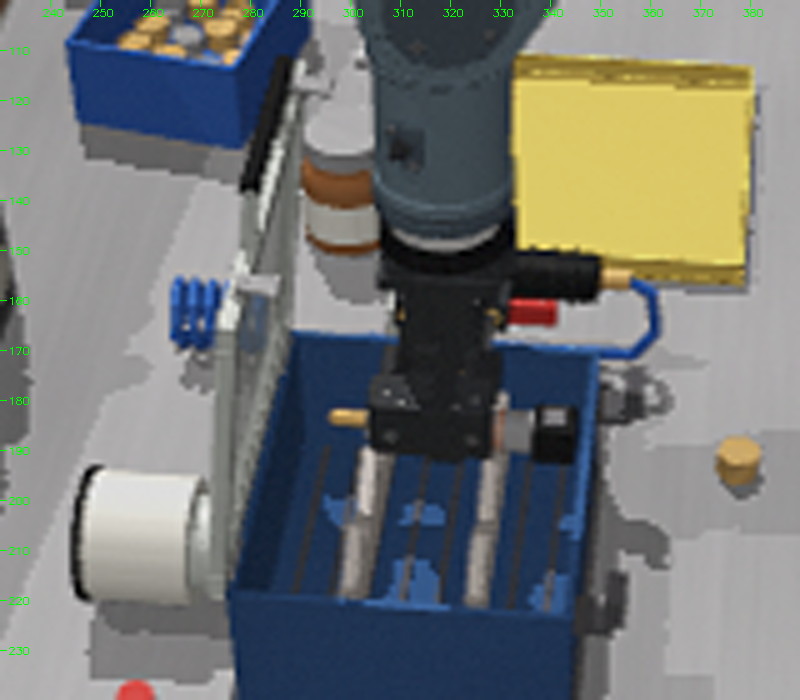

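The injector is sitting over groove 1. Now I'll lower it, release and rise.

Request:
send_rows --commands '[{"grip":-0.6,"tx":3,"ty":2,"tz":0,"ax":0,"ay":0,"az":0},{"grip":-0.6,"tx":4,"ty":2,"tz":0,"ax":0,"ay":0,"az":0},{"grip":-0.1,"tx":4,"ty":2,"tz":0,"ax":0,"ay":0,"az":0},{"grip":-0.1,"tx":4,"ty":2,"tz":0,"ax":0,"ay":0,"az":0},{"grip":-0.1,"tx":-10,"ty":2,"tz":0,"ax":0,"ay":0,"az":0},{"grip":-0.1,"tx":-50,"ty":2,"tz":0,"ax":0,"ay":0,"az":0},{"grip":-0.1,"tx":-100,"ty":2,"tz":10,"ax":0,"ay":0,"az":0},{"grip":0.0,"tx":-120,"ty":2,"tz":20,"ax":0,"ay":0,"az":0}]'

```text
time: 6.55
ee_pos: [0.5724, -0.0222, 0.2057]
eef_rot: [-2.76, 1.561, 0.395]
force: [1.1, -0.3, 0.1]
opening: 0.0441
```

```bash
python3 -c "
from h import *
goal(.501,.358,.2,-.115)
c=cam('side'); crop(c,230,130,390,270,5,'s5');crop(c,280,250,390,370,5,'s6')
"
```

```text
t [   6.5 -381.1   66. ] a [ 0.129 -0.009  0.004] | now [ 0.5724 -0.0222  0.2057] psi 0.014 F [ 1.1 -0.3  0.1] op 0.0441 time 6.55
```

View pics/s5.png

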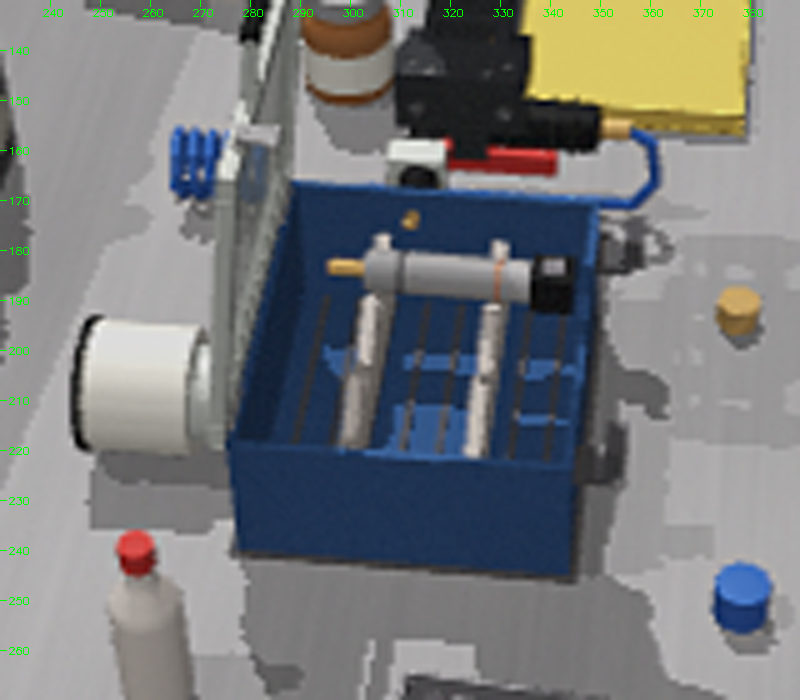

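View pics/s6.png

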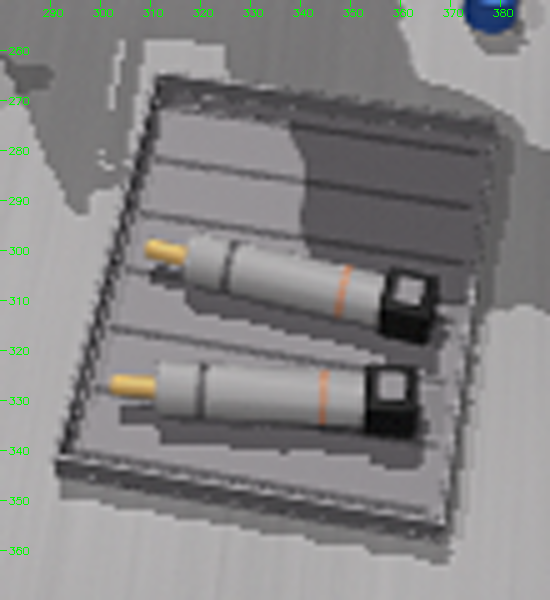

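Injector one lies in groove 1. B and A haven't moved. Going to B.

Request:
send_rows --commands '[{"grip":0.05,"tx":6,"ty":-383,"tz":66,"ax":0.129,"ay":-0.009,"az":0.004},{"grip":0.05,"tx":6,"ty":-383,"tz":66,"ax":0.129,"ay":-0.009,"az":0.004},{"grip":0.05,"tx":6,"ty":-383,"tz":66,"ax":0.129,"ay":-0.009,"az":0.004},{"grip":0.05,"tx":6,"ty":-383,"tz":66,"ax":0.129,"ay":-0.009,"az":0.004},{"grip":0.05,"tx":6,"ty":-383,"tz":66,"ax":0.129,"ay":-0.009,"az":0.004},{"grip":0.05,"tx":6,"ty":-383,"tz":66,"ax":0.129,"ay":-0.009,"az":0.004},{"grip":0.05,"tx":6,"ty":-383,"tz":66,"ax":0.129,"ay":-0.009,"az":0.004},{"grip":0.05,"tx":6,"ty":-383,"tz":66,"ax":0.129,"ay":-0.009,"az":0.004},{"grip":0.05,"tx":6,"ty":-383,"tz":66,"ax":0.129,"ay":-0.009,"az":0.004},{"grip":0.05,"tx":6,"ty":-383,"tz":66,"ax":0.129,"ay":-0.009,"az":0.004}]'

```text
time: 7.6
ee_pos: [0.4999, 0.3604, 0.2022]
eef_rot: [2.811, 1.57, -0.444]
force: [0.3, -1.0, -0.6]
opening: 0.0464
```

```bash
python3 -c "
from h import *
goal(.501,.360,.027,-.115)
c=cam('wrist'); crop(c,100,60,420,260,2,'w3')
d=np.array([np.cos(.115),-np.sin(.115),0])
print(w2p(c,np.array([.5005,.36,.016])+np.outer([0,.074,-.048],d)))
"
```

```text
t [175.2   0.3  -1. ] a [ 0.002 -0.001 -0.   ] | now [0.4999 0.3604 0.2022] psi -0.113 F [ 0.3 -1.  -0.6] op 0.0464 time 7.6
[[325.57725371 179.48499572]
 [325.78965076 110.480783  ]
 [325.45538581 219.07781656]]
```

View pics/w3.png

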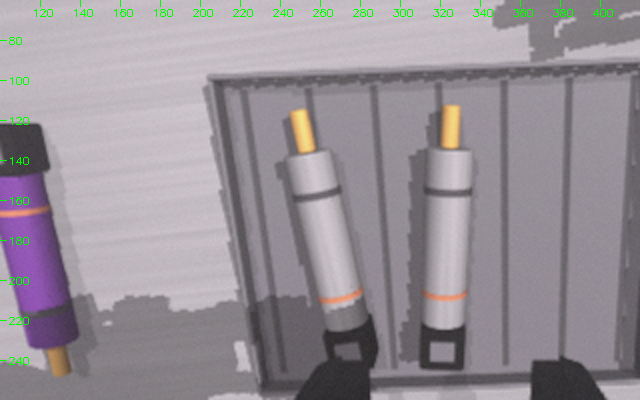

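The wrist crop shows B with its tip at (326,112) and head edge at (322,222), as predicted. Descending.

Request:
send_rows --commands '[{"grip":0.05,"tx":90,"ty":-1,"tz":-1,"ax":0.0,"ay":0,"az":0},{"grip":0.05,"tx":130,"ty":-1,"tz":-1,"ax":-0.02,"ay":0,"az":0},{"grip":0.05,"tx":158,"ty":-1,"tz":-1,"ax":-0.02,"ay":0,"az":0},{"grip":0.05,"tx":174,"ty":-1,"tz":-1,"ax":-0.02,"ay":0,"az":0},{"grip":0.05,"tx":174,"ty":-1,"tz":-1,"ax":-0.02,"ay":0,"az":0},{"grip":-0.6,"tx":174,"ty":-1,"tz":-1,"ax":-0.02,"ay":0,"az":0},{"grip":-0.6,"tx":174,"ty":-1,"tz":-1,"ax":-0.02,"ay":0,"az":0},{"grip":-0.6,"tx":174,"ty":-1,"tz":-1,"ax":-0.02,"ay":0,"az":0},{"grip":-0.6,"tx":124,"ty":-1,"tz":-1,"ax":-0.02,"ay":0,"az":0},{"grip":-0.6,"tx":74,"ty":-1,"tz":-1,"ax":-0.02,"ay":0,"az":0},{"grip":-0.6,"tx":24,"ty":-1,"tz":-1,"ax":-0.02,"ay":0,"az":0},{"grip":-0.6,"tx":24,"ty":-1,"tz":-1,"ax":-0.02,"ay":0,"az":0}]' --squeeze 40

```text
time: 8.85
ee_pos: [0.5053, 0.3618, 0.1852]
eef_rot: [-2.554, 1.559, 0.491]
force: [0.7, 0.7, -1.0]
opening: 0.0251
```

```bash
python3 -c "
from h import *
goal(.590,.040,.18,.011)
"
```

```text
t [   4.3  312.2 -115.3] a [-0.107 -0.01   0.006] | now [0.5053 0.3618 0.1852] psi -0.096 F [ 0.7  0.7 -1. ] op 0.0251 time 8.85
```

Request:
send_rows --commands '[{"grip":-0.6,"tx":4,"ty":312,"tz":-115,"ax":-0.107,"ay":-0.01,"az":0.006},{"grip":-0.6,"tx":4,"ty":312,"tz":-115,"ax":-0.107,"ay":-0.01,"az":0.006},{"grip":-0.6,"tx":4,"ty":312,"tz":-115,"ax":-0.107,"ay":-0.01,"az":0.006},{"grip":-0.6,"tx":4,"ty":312,"tz":-115,"ax":-0.107,"ay":-0.01,"az":0.006},{"grip":-0.6,"tx":4,"ty":312,"tz":-115,"ax":-0.107,"ay":-0.01,"az":0.006},{"grip":-0.6,"tx":4,"ty":312,"tz":-115,"ax":-0.107,"ay":-0.01,"az":0.006},{"grip":-0.6,"tx":4,"ty":312,"tz":-115,"ax":-0.107,"ay":-0.01,"az":0.006},{"grip":-0.6,"tx":4,"ty":312,"tz":-115,"ax":-0.107,"ay":-0.01,"az":0.006},{"grip":-0.6,"tx":4,"ty":312,"tz":-115,"ax":-0.107,"ay":-0.01,"az":0.006},{"grip":-0.6,"tx":4,"ty":312,"tz":-115,"ax":-0.107,"ay":-0.01,"az":0.006}]'

```text
time: 9.85
ee_pos: [0.589, 0.0416, 0.1798]
eef_rot: [-0.789, 1.57, 2.365]
force: [-0.1, 0.1, -2.0]
opening: 0.0252
```

```bash
python3 -c "
from h import *
goal(.591,.040,.077,.011)
c=cam('side'); crop(c,230,100,390,240,5,'s7')
"
```

```text
t [102.8   1.8  -2.1] a [0.001 0.001 0.001] | now [0.589  0.0416 0.1798] psi 0.012 F [-0.1  0.1 -2. ] op 0.0252 time 9.85
```

View pics/s7.png

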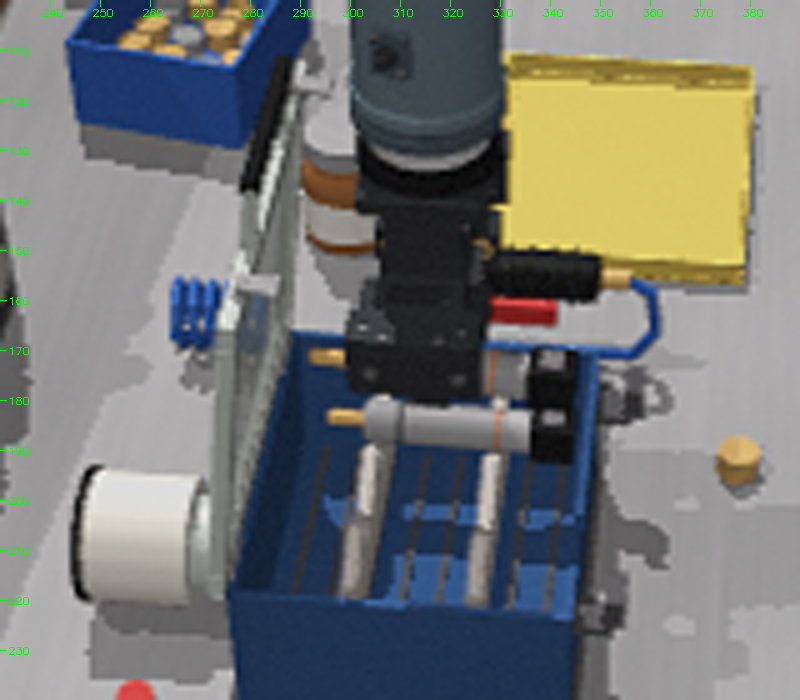

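Still held, above groove 2. Lowering, releasing and rising.

Request:
send_rows --commands '[{"grip":-0.6,"tx":40,"ty":2,"tz":-2,"ax":0,"ay":0,"az":0},{"grip":-0.6,"tx":70,"ty":2,"tz":-2,"ax":0,"ay":0,"az":0},{"grip":-0.6,"tx":90,"ty":2,"tz":-2,"ax":0,"ay":0,"az":0},{"grip":-0.6,"tx":100,"ty":2,"tz":-2,"ax":0,"ay":0,"az":0},{"grip":-0.6,"tx":103,"ty":2,"tz":-2,"ax":0,"ay":0,"az":0},{"grip":-0.6,"tx":103,"ty":2,"tz":-2,"ax":0,"ay":0,"az":0},{"grip":-0.1,"tx":103,"ty":2,"tz":-2,"ax":0,"ay":0,"az":0},{"grip":-0.1,"tx":103,"ty":2,"tz":-2,"ax":0,"ay":0,"az":0},{"grip":-0.1,"tx":90,"ty":2,"tz":0,"ax":0,"ay":0,"az":0},{"grip":-0.1,"tx":50,"ty":2,"tz":0,"ax":0,"ay":0,"az":0},{"grip":-0.1,"tx":0,"ty":2,"tz":10,"ax":0,"ay":0,"az":0},{"grip":0.0,"tx":-20,"ty":2,"tz":20,"ax":0,"ay":0,"az":0}]'

```text
time: 11.1
ee_pos: [0.5712, 0.0403, 0.2052]
eef_rot: [-2.881, 1.564, 0.273]
force: [1.0, 0.2, -0.1]
opening: 0.0436
```

```bash
python3 -c "
from h import *
goal(.5055,.428,.2,.051)
c=cam('side'); crop(c,230,130,390,370,3,'s8')
"
```

```text
t [   5.4 -388.5   60.6] a [-0.038 -0.007  0.002] | now [0.5712 0.0403 0.2052] psi 0.013 F [ 1.   0.2 -0.1] op 0.0436 time 11.1
```

View pics/s8.png

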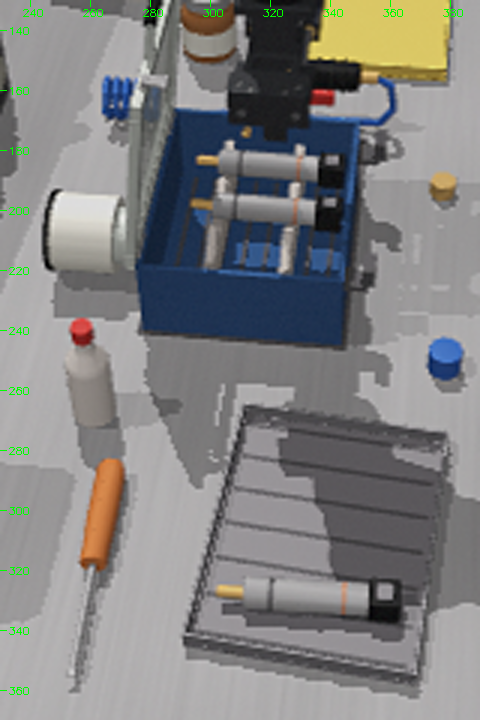

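Two are in, and the third hasn't moved.

Request:
send_rows --commands '[{"grip":0.1,"tx":5,"ty":-389,"tz":61,"ax":-0.038,"ay":-0.007,"az":0.002},{"grip":0.1,"tx":5,"ty":-389,"tz":61,"ax":-0.038,"ay":-0.007,"az":0.002},{"grip":0.1,"tx":5,"ty":-389,"tz":61,"ax":-0.038,"ay":-0.007,"az":0.002},{"grip":0.1,"tx":5,"ty":-389,"tz":61,"ax":-0.038,"ay":-0.007,"az":0.002},{"grip":0.1,"tx":5,"ty":-389,"tz":61,"ax":-0.038,"ay":-0.007,"az":0.002},{"grip":0.1,"tx":5,"ty":-389,"tz":61,"ax":-0.038,"ay":-0.007,"az":0.002},{"grip":0.1,"tx":5,"ty":-389,"tz":61,"ax":-0.038,"ay":-0.007,"az":0.002},{"grip":0.1,"tx":5,"ty":-389,"tz":61,"ax":-0.038,"ay":-0.007,"az":0.002},{"grip":0.1,"tx":5,"ty":-389,"tz":61,"ax":-0.038,"ay":-0.007,"az":0.002},{"grip":0.1,"tx":5,"ty":-389,"tz":61,"ax":-0.038,"ay":-0.007,"az":0.002}]'

```text
time: 12.15
ee_pos: [0.5036, 0.4297, 0.2023]
eef_rot: [2.662, 1.57, -0.425]
force: [-0.8, 0.1, -0.1]
opening: 0.0487
```

```bash
python3 -c "
from h import *
goal(.5055,.428,.027,.051)
c=cam('wrist'); crop(c,200,60,440,260,3,'w4')
d=np.array([np.cos(.051),np.sin(.051),0])
print(w2p(c,np.array([.5055,.428,.016])+np.outer([0,.074,-.048],d)))
"
```

```text
t [175.3   1.7  -1.7] a [ 0.003 -0.001 -0.   ] | now [0.5036 0.4297 0.2023] psi 0.054 F [-0.8  0.1 -0.1] op 0.0487 time 12.15
[[326.896978   178.53596568]
 [327.27406614 109.39034975]
 [326.68063405 218.2063618 ]]
```

View pics/w4.png

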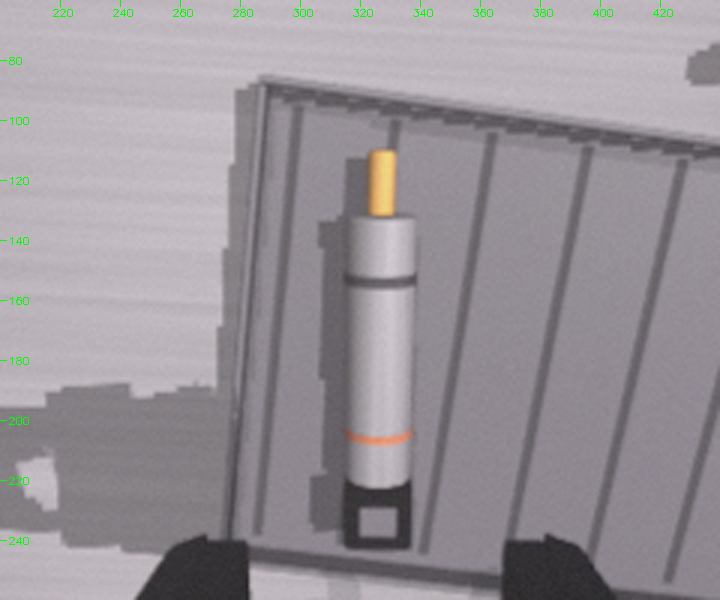

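Request:
send_rows --commands '[{"grip":-0.1,"tx":90,"ty":2,"tz":-2,"ax":0.0,"ay":0,"az":0},{"grip":-0.1,"tx":130,"ty":2,"tz":-2,"ax":0,"ay":0,"az":0},{"grip":-0.1,"tx":158,"ty":2,"tz":-2,"ax":0,"ay":0,"az":0},{"grip":-0.1,"tx":174,"ty":2,"tz":-2,"ax":0,"ay":0,"az":0},{"grip":-0.1,"tx":174,"ty":2,"tz":-2,"ax":0,"ay":0,"az":0},{"grip":-0.6,"tx":174,"ty":2,"tz":-2,"ax":0,"ay":0,"az":0},{"grip":-0.6,"tx":174,"ty":2,"tz":-2,"ax":0,"ay":0,"az":0},{"grip":-0.6,"tx":174,"ty":2,"tz":-2,"ax":0,"ay":0,"az":0},{"grip":-0.6,"tx":124,"ty":2,"tz":-2,"ax":0,"ay":0,"az":0},{"grip":-0.6,"tx":74,"ty":2,"tz":-2,"ax":0,"ay":0,"az":0},{"grip":-0.6,"tx":24,"ty":2,"tz":-2,"ax":0,"ay":0,"az":0},{"grip":-0.6,"tx":24,"ty":2,"tz":-2,"ax":0,"ay":0,"az":0}]' --squeeze 40

```text
time: 13.4
ee_pos: [0.51, 0.4284, 0.1859]
eef_rot: [-2.639, 1.559, 0.553]
force: [-0.2, 0.5, -1.1]
opening: 0.025
```

```bash
python3 -c "
from h import *
goal(.590,.102,.18,.011)
"
```

```text
t [  4.6 330.1 -63.4] a [ 0.039 -0.011  0.006] | now [0.51   0.4284 0.1859] psi 0.05 F [-0.2  0.5 -1.1] op 0.025 time 13.4
```

Request:
send_rows --commands '[{"grip":-0.6,"tx":4,"ty":330,"tz":-63,"ax":0.039,"ay":-0.01,"az":0.006},{"grip":-0.6,"tx":4,"ty":330,"tz":-63,"ax":0.039,"ay":-0.01,"az":0.006},{"grip":-0.6,"tx":4,"ty":330,"tz":-63,"ax":0.039,"ay":-0.01,"az":0.006},{"grip":-0.6,"tx":4,"ty":330,"tz":-63,"ax":0.039,"ay":-0.01,"az":0.006},{"grip":-0.6,"tx":4,"ty":330,"tz":-63,"ax":0.039,"ay":-0.01,"az":0.006},{"grip":-0.6,"tx":4,"ty":330,"tz":-63,"ax":0.039,"ay":-0.01,"az":0.006},{"grip":-0.6,"tx":4,"ty":330,"tz":-63,"ax":0.039,"ay":-0.01,"az":0.006},{"grip":-0.6,"tx":4,"ty":330,"tz":-63,"ax":0.039,"ay":-0.01,"az":0.006},{"grip":-0.6,"tx":4,"ty":330,"tz":-63,"ax":0.039,"ay":-0.01,"az":0.006},{"grip":-0.6,"tx":4,"ty":330,"tz":-63,"ax":0.039,"ay":-0.01,"az":0.006}]'

```text
time: 14.4
ee_pos: [0.5887, 0.1035, 0.1801]
eef_rot: [-0.86, 1.57, 2.294]
force: [-0.0, 0.3, -2.3]
opening: 0.0249
```

```bash
python3 -c "
from h import *
goal(.591,.101,.077,.011)
c=cam('side'); crop(c,230,100,390,240,5,'s9')
"
```

```text
t [103.    2.7  -2.4] a [0.002 0.001 0.001] | now [0.5887 0.1035 0.1801] psi 0.013 F [-0.   0.3 -2.3] op 0.0249 time 14.4
```

View pics/s9.png

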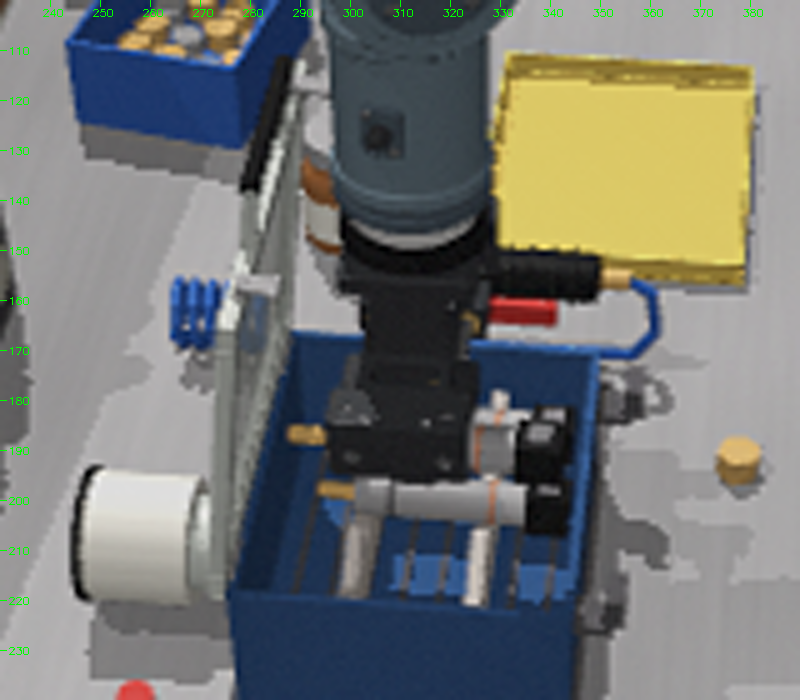

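Request:
send_rows --commands '[{"grip":-0.6,"tx":40,"ty":2,"tz":-2,"ax":0,"ay":0,"az":0},{"grip":-0.6,"tx":70,"ty":2,"tz":-2,"ax":0,"ay":0,"az":0},{"grip":-0.6,"tx":90,"ty":2,"tz":-2,"ax":0,"ay":0,"az":0},{"grip":-0.6,"tx":100,"ty":2,"tz":-2,"ax":0,"ay":0,"az":0},{"grip":-0.6,"tx":103,"ty":2,"tz":-2,"ax":0,"ay":0,"az":0},{"grip":-0.6,"tx":103,"ty":2,"tz":-2,"ax":0,"ay":0,"az":0},{"grip":-0.15,"tx":103,"ty":2,"tz":-2,"ax":0,"ay":0,"az":0},{"grip":-0.15,"tx":103,"ty":2,"tz":-2,"ax":0,"ay":0,"az":0},{"grip":-0.15,"tx":90,"ty":2,"tz":0,"ax":0,"ay":0,"az":0},{"grip":-0.15,"tx":50,"ty":2,"tz":0,"ax":0,"ay":0,"az":0},{"grip":-0.15,"tx":0,"ty":2,"tz":20,"ax":0,"ay":0,"az":0},{"grip":0.0,"tx":-50,"ty":2,"tz":70,"ax":0,"ay":0,"az":0}]'

```text
time: 15.65
ee_pos: [0.5375, 0.1016, 0.2164]
eef_rot: [-2.682, 1.566, 0.473]
force: [0.2, -0.1, 0.1]
opening: 0.043
```

```bash
python3 -c "
from h import *
goal(.52,.04,.38,1.57)
c=cam('side'); crop(c,230,60,390,240,4,'s10')
print('h', [w2p(c,[[.693-.233*np.cos(a),.04,.095+.233*np.sin(a)]])[0] for a in (1.4,1.5,1.6)], w2p(c,[[.693,.04,.095],[.599,.102,.065],[.599,.04,.065],[.599,-.022,.065]]))
c=cam('top'); crop(c,285,110,425,230,5,'t4')
print('t', [w2p(c,[[.693-.233*np.cos(a),.04,.095+.233*np.sin(a)]])[0] for a in (1.4,1.5,1.6)])
"
```

```text
t [-163.9   61.    17.5] a [-1.557 -0.005 -0.002] | now [0.5375 0.1016 0.2164] psi 0.013 F [ 0.2 -0.1  0.1] op 0.043 time 15.65
h [array([290.8760523 , 124.53205634]), array([281.83914665, 123.07842126]), array([272.81519608, 122.37691215])] [[281.80237366 189.24652505]
 [311.50844142 214.31951653]
 [314.28874521 199.06379842]
 [316.90406639 184.71335123]]
t [array([342.6071408 , 140.73661856]), array([342.67966297, 131.51030606]), array([342.70431293, 122.53485068])]
```

View pics/s10.png

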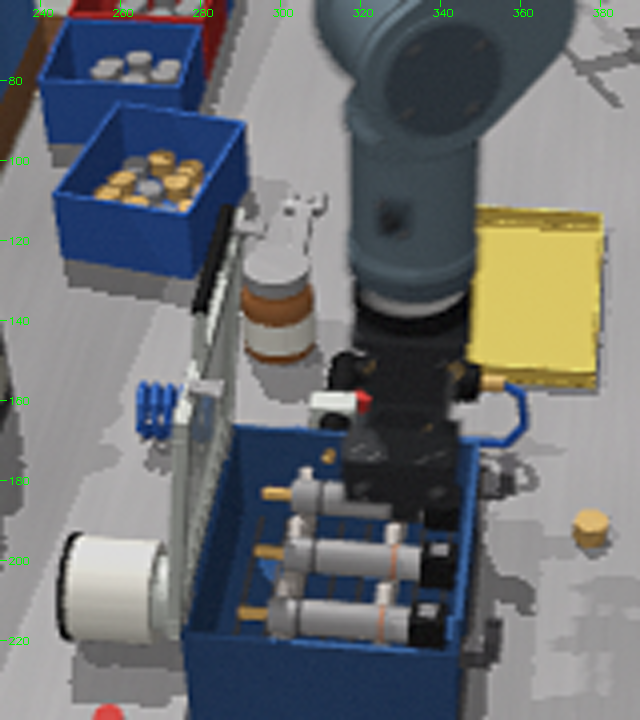

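View pics/t4.png

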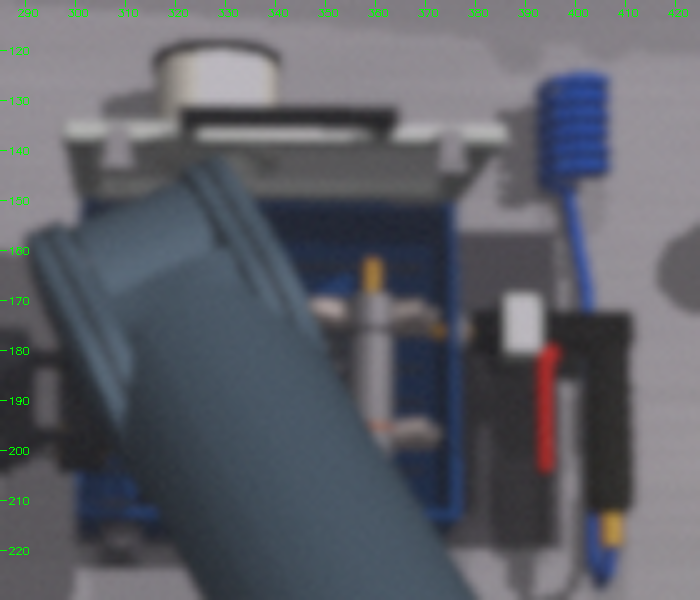

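All three injectors are in the grooves; their bodies sit at side pixels (331,183), (333,200) and (329,215). The door is at about 1.48 rad, with its handle at roughly (0.671, 0.040, 0.327). Going above the handle.

Request:
send_rows --commands '[{"grip":0.0,"tx":-50,"ty":20,"tz":18,"ax":-0.14,"ay":0,"az":0},{"grip":0.0,"tx":-100,"ty":40,"tz":18,"ax":-0.28,"ay":0,"az":0},{"grip":0.0,"tx":-150,"ty":61,"tz":18,"ax":-0.42,"ay":0,"az":0},{"grip":0.0,"tx":-200,"ty":61,"tz":18,"ax":-0.57,"ay":0,"az":0},{"grip":0.0,"tx":-215,"ty":61,"tz":18,"ax":-0.72,"ay":0,"az":0},{"grip":0.0,"tx":-215,"ty":61,"tz":18,"ax":-0.87,"ay":0,"az":0},{"grip":0.0,"tx":-215,"ty":61,"tz":18,"ax":-1.01,"ay":0,"az":0},{"grip":0.0,"tx":-215,"ty":61,"tz":18,"ax":-1.15,"ay":0,"az":0},{"grip":0.0,"tx":-215,"ty":61,"tz":18,"ax":-1.29,"ay":0,"az":0},{"grip":0.0,"tx":-215,"ty":61,"tz":18,"ax":-1.43,"ay":0,"az":0},{"grip":0.0,"tx":-215,"ty":61,"tz":18,"ax":-1.557,"ay":0,"az":0},{"grip":0.0,"tx":-215,"ty":61,"tz":18,"ax":-1.557,"ay":0,"az":0}]'

```text
time: 16.95
ee_pos: [0.5168, 0.0406, 0.4336]
eef_rot: [1.866, 1.563, 0.298]
force: [-0.7, 0.3, 0.6]
opening: 0.0438
```

```bash
python3 -c "
from h import *
goal(.671,.04,.41,1.582)
"
```

```text
t [ 24.6 154.    1.1] a [-0.008 -0.002 -0.007] | now [0.5168 0.0406 0.4336] psi 1.574 F [-0.7  0.3  0.6] op 0.0438 time 16.95
```

Request:
send_rows --commands '[{"grip":0.0,"tx":10,"ty":50,"tz":1,"ax":-0.008,"ay":0,"az":-0.007},{"grip":0.0,"tx":20,"ty":100,"tz":1,"ax":-0.008,"ay":0,"az":-0.007},{"grip":0.0,"tx":24,"ty":145,"tz":1,"ax":-0.008,"ay":0,"az":-0.007},{"grip":0.0,"tx":24,"ty":154,"tz":1,"ax":-0.008,"ay":0,"az":-0.007},{"grip":0.0,"tx":24,"ty":154,"tz":1,"ax":-0.008,"ay":0,"az":-0.007}]'

```text
time: 17.45
ee_pos: [0.6717, 0.0403, 0.4093]
eef_rot: [-2.578, 1.567, 2.143]
force: [0.3, -0.5, -0.6]
opening: 0.0443
```

```bash
python3 -c "
from h import *
goal(.671,.04,.332,1.582)
c=cam('side'); crop(c,230,40,390,200,4,'s11')
c=cam('wrist'); cv2.imwrite('pics/w5.png',c['img'][:,:,::-1])
print(w2p(c,[[.671,.04,.327],[.671,.095,.327],[.671,-.015,.327]]))
"
```

```text
t [77.3 -0.5  0.5] a [-0.003 -0.003  0.002] | now [0.6717 0.0403 0.4093] psi 1.579 F [ 0.3 -0.5 -0.6] op 0.0443 time 17.45
[[325.71277489 215.88125035]
 [326.50207643 145.06137648]
 [325.03724393 276.49308918]]
```

View pics/s11.png

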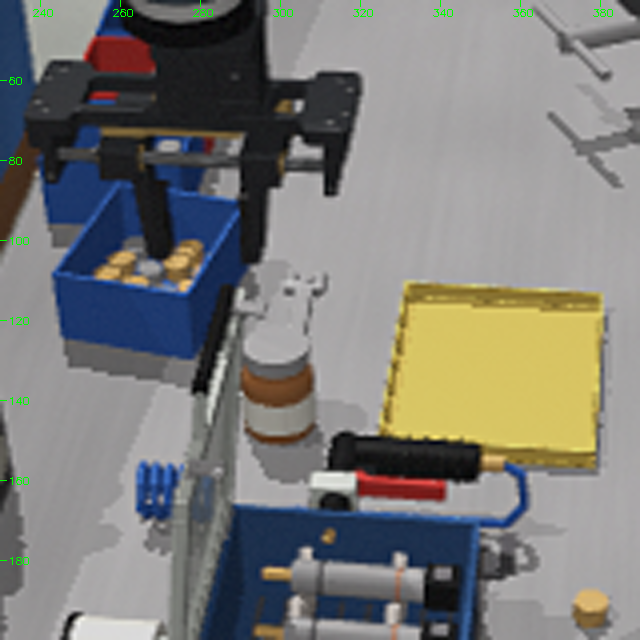

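View pics/w5.png

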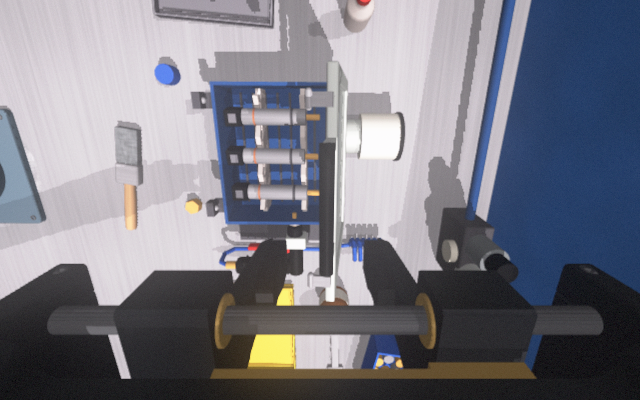

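The wrist view has the black handle from (328,142) to (326,275), between the open fingers, and all three injectors in their grooves. Descending and pinching.

Request:
send_rows --commands '[{"grip":0.0,"tx":40,"ty":0,"tz":0,"ax":0,"ay":0,"az":0},{"grip":0.0,"tx":65,"ty":0,"tz":0,"ax":0,"ay":0,"az":0},{"grip":0.0,"tx":76,"ty":0,"tz":0,"ax":0,"ay":0,"az":0},{"grip":0.0,"tx":77,"ty":0,"tz":0,"ax":0,"ay":0,"az":0},{"grip":-0.9,"tx":77,"ty":0,"tz":0,"ax":0,"ay":0,"az":0},{"grip":-0.9,"tx":77,"ty":0,"tz":0,"ax":0,"ay":0,"az":0},{"grip":-0.9,"tx":77,"ty":0,"tz":0,"ax":0,"ay":0,"az":0},{"grip":-0.9,"tx":77,"ty":0,"tz":0,"ax":0,"ay":0,"az":0}]' --squeeze 20

```text
time: 18.35
ee_pos: [0.6706, 0.0408, 0.335]
eef_rot: [2.596, 1.568, 1.035]
force: [2.3, 0.1, 0.2]
opening: 0.0141
```

```bash
python3 -c "
from h import *
goal(.671,.04,.332,1.582)
s,r=Rt(); g=s['ee_pos']+r[:,0]*.003; print(g, g-[.693,.04,.095], np.hypot(g[0]-.693,g[2]-.095))
def arc(a0,a1,n,hx=.693,hz=.095,rr=.233):
    for a in np.linspace(a0,a1,n+1)[1:]:
        print(round(a,2), 'tx',round(1000*(g[2]-(hz+rr*np.sin(a)))),'ty',round(1000*(hx-rr*np.cos(a)-g[0])))
arc(1.47,.2,12)
"
```

```text
t [3.  0.4 0.8] a [-0.001 -0.002 -0.001] | now [0.6706 0.0408 0.335 ] psi 1.581 F [2.3 0.1 0.2] op 0.0141 time 18.35
[0.67057637 0.04083463 0.33202645] [-0.02242363  0.00083463  0.23702645] 0.2380847737246559
1.36 tx 9 ty -25
1.26 tx 15 ty -49
1.15 tx 24 ty -72
1.05 tx 35 ty -94
0.94 tx 49 ty -115
0.84 tx 64 ty -134
0.73 tx 82 ty -151
0.62 tx 101 ty -167
0.52 tx 122 ty -180
0.41 tx 144 ty -191
0.31 tx 167 ty -200
0.2 tx 191 ty -206
```

Request:
send_rows --commands '[{"grip":-0.9,"tx":2,"ty":-12,"tz":0,"ax":0,"ay":0,"az":0},{"grip":-0.9,"tx":5,"ty":-25,"tz":0,"ax":0,"ay":0,"az":0},{"grip":-0.9,"tx":8,"ty":-37,"tz":0,"ax":0,"ay":0,"az":0},{"grip":-0.9,"tx":11,"ty":-49,"tz":0,"ax":0,"ay":0,"az":0},{"grip":-0.9,"tx":16,"ty":-61,"tz":0,"ax":0,"ay":0,"az":0},{"grip":-0.9,"tx":20,"ty":-72,"tz":0,"ax":0,"ay":0,"az":0},{"grip":-0.9,"tx":26,"ty":-83,"tz":0,"ax":0,"ay":0,"az":0},{"grip":-0.9,"tx":31,"ty":-94,"tz":0,"ax":0,"ay":0,"az":0},{"grip":-0.9,"tx":38,"ty":-105,"tz":0,"ax":0,"ay":0,"az":0},{"grip":-0.9,"tx":45,"ty":-115,"tz":0,"ax":0,"ay":0,"az":0},{"grip":-0.9,"tx":52,"ty":-125,"tz":0,"ax":0,"ay":0,"az":0},{"grip":-0.9,"tx":60,"ty":-134,"tz":0,"ax":0,"ay":0,"az":0}]'

```text
time: 19.55
ee_pos: [0.5375, 0.0405, 0.2757]
eef_rot: [2.19, 1.565, 0.629]
force: [2.4, 1.9, 0.9]
opening: 0.0114
```

```bash
python3 -c "
from h import *
s,r=Rt(); g=s['ee_pos']+r[:,0]*.003; print(g,s['force'],s['opening'])
c=cam('side'); crop(c,230,60,390,240,4,'s12')
v=g-[.693,0,.099]; print(np.hypot(v[0],v[2]),np.arctan2(v[2],-v[0]))
"
```

```text
[0.53748783 0.04054503 0.27272959] [2.44208075 1.86801614 0.93194968] 0.011435839504221638
0.2331651864667891 0.8406732336791594
```

View pics/s12.png

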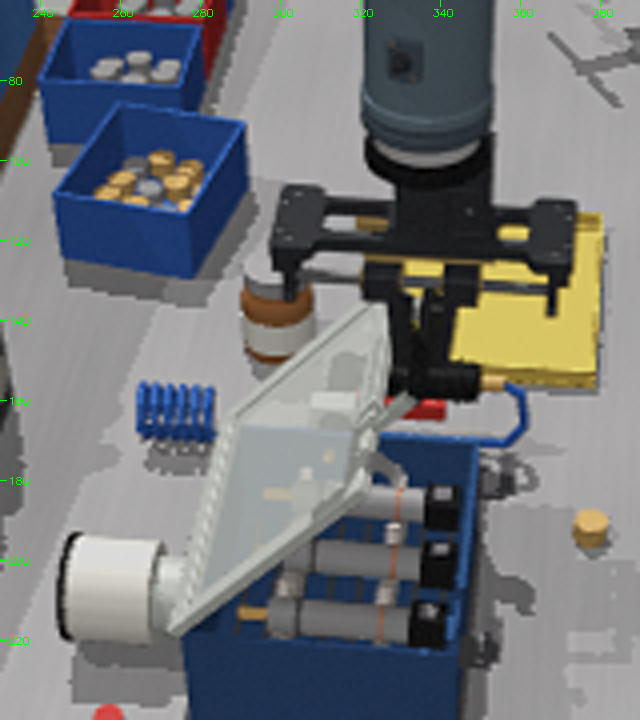

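The door is following the hand, now at about 0.84 rad. Next I'll bring it down to about 0.12.

Request:
send_rows --commands '[{"grip":-0.9,"tx":10,"ty":-10,"tz":0,"ax":0,"ay":0,"az":0},{"grip":-0.9,"tx":20,"ty":-20,"tz":0,"ax":0,"ay":0,"az":0},{"grip":-0.9,"tx":31,"ty":-29,"tz":0,"ax":0,"ay":0,"az":0},{"grip":-0.9,"tx":42,"ty":-37,"tz":0,"ax":0,"ay":0,"az":0},{"grip":-0.9,"tx":54,"ty":-44,"tz":0,"ax":0,"ay":0,"az":0},{"grip":-0.9,"tx":66,"ty":-51,"tz":0,"ax":0,"ay":0,"az":0},{"grip":-0.9,"tx":78,"ty":-57,"tz":0,"ax":0,"ay":0,"az":0},{"grip":-0.9,"tx":91,"ty":-63,"tz":0,"ax":0,"ay":0,"az":0},{"grip":-0.9,"tx":105,"ty":-67,"tz":0,"ax":0,"ay":0,"az":0},{"grip":-0.9,"tx":118,"ty":-71,"tz":0,"ax":0,"ay":0,"az":0},{"grip":-0.9,"tx":132,"ty":-74,"tz":0,"ax":0,"ay":0,"az":0},{"grip":-0.9,"tx":146,"ty":-76,"tz":0,"ax":0,"ay":0,"az":0}]'

```text
time: 20.8
ee_pos: [0.4612, 0.0406, 0.1283]
eef_rot: [2.263, 1.565, 0.703]
force: [1.3, 0.7, 1.2]
opening: 0.0112
```

```bash
python3 -c "
from h import *
s,r=Rt(); g=s['ee_pos']+r[:,0]*.003; print(g,s['force'],s['opening'])
c=cam('side'); crop(c,230,60,390,240,4,'s13')
v=g-[.693,0,.099]; print(np.hypot(v[0],v[2]),np.arctan2(v[2],-v[0]))
"
```

```text
[0.4612226  0.04056147 0.1252943 ] [1.2810252  0.74426848 1.23927476] 0.011169354981179143
0.2332641240171976 0.1129633976208779
```

View pics/s13.png

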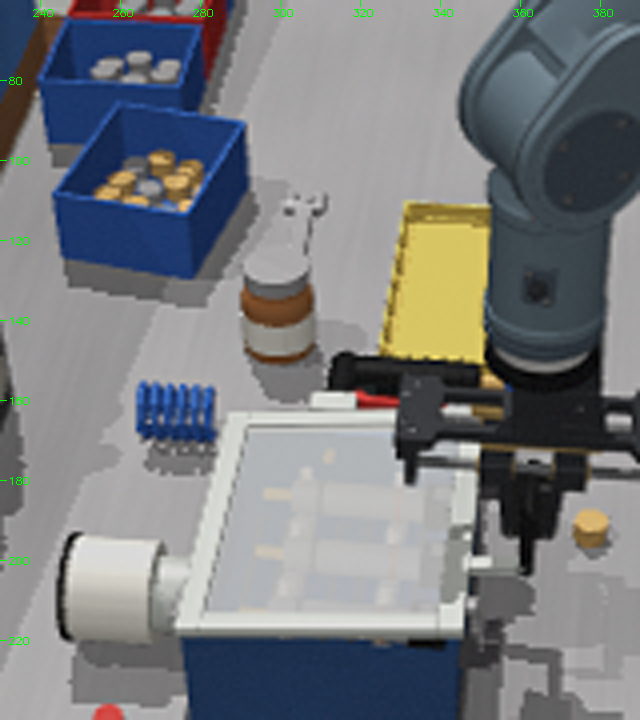

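Request:
send_rows --commands '[{"grip":-0.9,"tx":8,"ty":-1,"tz":0,"ax":0,"ay":0,"az":0},{"grip":-0.9,"tx":14,"ty":-1,"tz":0,"ax":0,"ay":0,"az":0},{"grip":-0.9,"tx":18,"ty":-1,"tz":0,"ax":0,"ay":0,"az":0},{"grip":-0.9,"tx":22,"ty":-1,"tz":0,"ax":0,"ay":0,"az":0},{"grip":-0.9,"tx":25,"ty":-1,"tz":0,"ax":0,"ay":0,"az":0},{"grip":-0.9,"tx":28,"ty":-1,"tz":0,"ax":0,"ay":0,"az":0},{"grip":-0.9,"tx":30,"ty":-1,"tz":0,"ax":0,"ay":0,"az":0}]' --squeeze 50

```text
time: 21.55
ee_pos: [0.4598, 0.0408, 0.1013]
eef_rot: [1.434, 1.567, -0.126]
force: [-28.5, -4.1, 89.6]
opening: 0.0105
```

```bash
python3 -c "
from h import *
s,r=Rt(); g=s['ee_pos']+r[:,0]*.003; print(g,s['force'],s['opening'])
v=g-[.693,0,.099]; print(np.hypot(v[0],v[2]),np.arctan2(v[2],-v[0]))
"
```

```text
[0.45983671 0.04077233 0.09825524] [-28.46243374  -4.13412134  89.55313068] 0.010525555608194683
0.23316448230108608 -0.0031941655284208675
```

The wrist force is 90 N, so the door is hard on its stop. Easing off and opening the fingers straight away.

Request:
send_rows --commands '[{"grip":-0.5,"tx":0,"ty":0,"tz":0,"ax":0,"ay":0,"az":0},{"grip":-0.3,"tx":0,"ty":0,"tz":0,"ax":0,"ay":0,"az":0}]' --squeeze 10

```text
time: 21.75
ee_pos: [0.4606, 0.0409, 0.102]
eef_rot: [1.442, 1.566, -0.117]
force: [-0.0, -0.1, -0.2]
opening: 0.0244
```

```bash
python3 -c "
from h import *
s,r=Rt(); g=s['ee_pos']+r[:,0]*.003; print(g,s['force'],s['opening'])
c=cam('side'); crop(c,230,60,390,240,4,'s14')
"
```

```text
[0.4605884  0.04086606 0.09902396] [-0.00678065 -0.10348675 -0.20457748] 0.02444037408722744
```

View pics/s14.png

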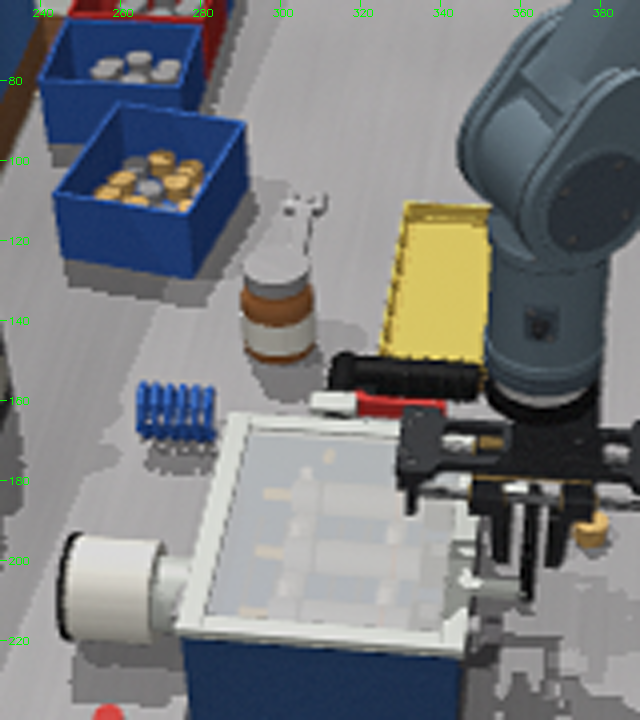

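Request:
send_rows --commands '[{"grip":-0.2,"tx":-20,"ty":0,"tz":0,"ax":0,"ay":0,"az":0},{"grip":-0.2,"tx":-60,"ty":0,"tz":0,"ax":0,"ay":0,"az":0},{"grip":0.0,"tx":-110,"ty":0,"tz":0,"ax":0,"ay":0,"az":0},{"grip":0.5,"tx":-130,"ty":0,"tz":0,"ax":0,"ay":0,"az":0}]'

```text
time: 22.2
ee_pos: [0.4614, 0.0411, 0.2347]
eef_rot: [1.582, 1.562, 0.022]
force: [0.8, 0.5, -1.0]
opening: 0.0493
```

```bash
python3 -c "
from h import *
goal(.563,-.156,.24,.011)
c=cam('side'); crop(c,230,100,390,240,5,'s15')
print(w2p(c,[[.46,.095,.095],[.46,-.015,.095],[.498,.155,.1],[.498,-.075,.1],[.605,-.123,.081],[.535,-.123,.081]]))
c=cam('wrist'); cv2.imwrite('pics/w6.png',c['img'][:,:,::-1])
"
```

```text
t [ -4.4  99.4 198.2] a [ 1.571 -0.007 -0.007] | now [0.4614 0.0411 0.2347] psi 1.582 F [ 0.8  0.5 -1. ] op 0.0493 time 22.2
[[361.35239568 208.84164431]
 [363.57430163 182.15474796]
 [345.93582103 222.35123922]
 [352.14252586 166.66054623]
 [318.88216019 159.01965621]
 [341.1856737  160.50763371]]
```

View pics/s15.png

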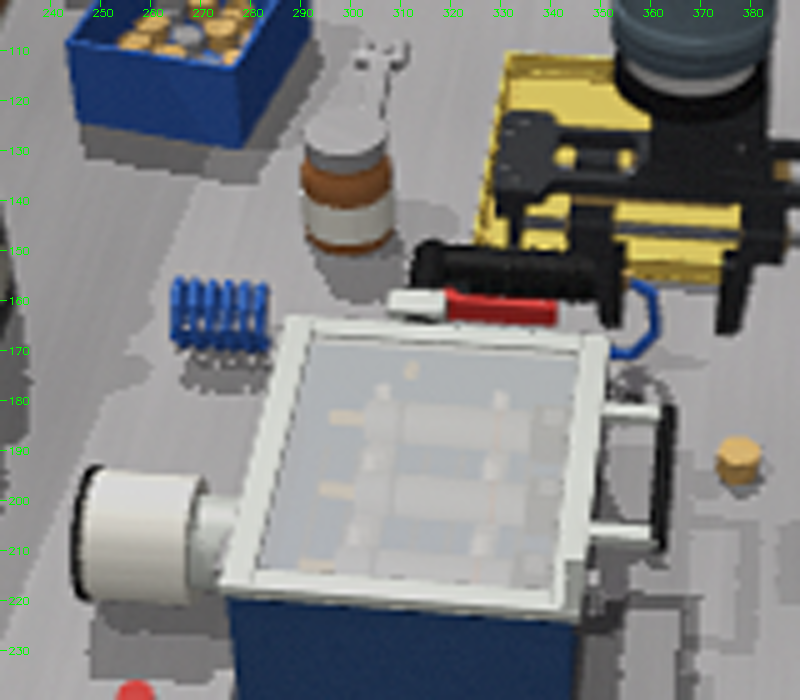

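View pics/w6.png

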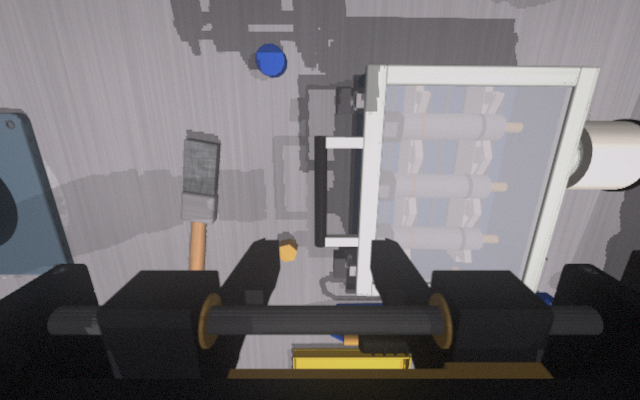

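The door is shut: its handle lies at side pixels (361,210) to (364,181), within a pixel of the prediction for zero angle. Moving over the air gun.

Request:
send_rows --commands '[{"grip":0.8,"tx":-4,"ty":10,"tz":20,"ax":0.14,"ay":0,"az":0},{"grip":0.8,"tx":-4,"ty":20,"tz":40,"ax":0.29,"ay":0,"az":0},{"grip":0.8,"tx":-4,"ty":30,"tz":60,"ax":0.43,"ay":0,"az":0},{"grip":0.8,"tx":-4,"ty":40,"tz":80,"ax":0.57,"ay":0,"az":0},{"grip":0.8,"tx":-4,"ty":50,"tz":100,"ax":0.71,"ay":0,"az":0},{"grip":0.8,"tx":-4,"ty":60,"tz":120,"ax":0.86,"ay":0,"az":0},{"grip":0.8,"tx":-4,"ty":70,"tz":140,"ax":1.0,"ay":0,"az":0},{"grip":0.8,"tx":-4,"ty":80,"tz":160,"ax":1.14,"ay":0,"az":0},{"grip":0.8,"tx":-4,"ty":90,"tz":180,"ax":1.29,"ay":0,"az":0},{"grip":0.8,"tx":-4,"ty":99,"tz":198,"ax":1.43,"ay":0,"az":0},{"grip":0.8,"tx":-4,"ty":99,"tz":198,"ax":1.571,"ay":-0.007,"az":-0.007},{"grip":0.8,"tx":-4,"ty":99,"tz":198,"ax":1.571,"ay":-0.007,"az":-0.007}]'

```text
time: 23.5
ee_pos: [0.5622, -0.1567, 0.2368]
eef_rot: [0.293, 1.568, -2.841]
force: [0.5, 0.2, -0.9]
opening: 0.0793
```

```bash
python3 -c "
from h import *
goal(.563,-.156,.13,.011)
c=cam('wrist'); crop(c,180,60,500,300,2,'w7')
print(w2p(c,[[.605,-.123,.081],[.535,-.123,.081],[.563,-.123,.081],[.563,-.177,.086],[.615,-.177,.086],[.511,-.177,.086]]))
"
```

```text
t [106.8  -0.8  -1.1] a [-0.003  0.002 -0.001] | now [ 0.5622 -0.1567  0.2368] psi 0.008 F [ 0.5  0.2 -0.9] op 0.0793 time 23.5
[[290.9023939  144.77677983]
 [292.90284537 211.86376444]
 [292.13963696 186.26886673]
 [345.43477159 188.08437889]
 [347.14757364 135.33981305]
 [343.91014361 235.03425331]]
```

View pics/w7.png

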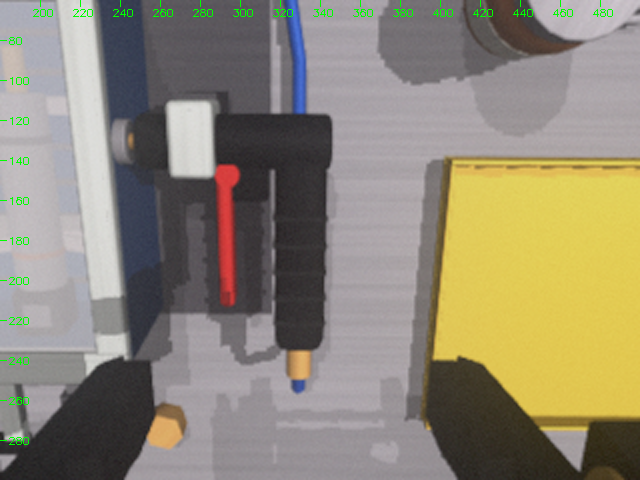

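The trigger's outer face is near column 289 and its pivot near (294,147); the grip's back edge is near column 342. Lowering the fingers to either side.

Request:
send_rows --commands '[{"grip":0.8,"tx":50,"ty":-2,"tz":4,"ax":0,"ay":0,"az":0},{"grip":0.8,"tx":90,"ty":-2,"tz":4,"ax":0,"ay":0,"az":0},{"grip":0.8,"tx":115,"ty":-2,"tz":4,"ax":0,"ay":0,"az":0},{"grip":0.8,"tx":115,"ty":-2,"tz":4,"ax":0,"ay":0,"az":0}]'

```text
time: 23.95
ee_pos: [0.5546, -0.1528, 0.118]
eef_rot: [-0.187, 1.561, 2.972]
force: [-0.3, -0.2, -0.4]
opening: 0.0792
```

```bash
python3 -c "
from h import *
goal(.558,-.155,.083,.011)
c=cam('wrist'); crop(c,180,100,500,340,2,'w8')
print(w2p(c,[[.558,-.119,.081],[.558,-.174,.081]]))
"
```

```text
t [34.9  2.3 -3.7] a [0.007 0.01  0.002] | now [ 0.5546 -0.1528  0.118 ] psi 0.018 F [-0.3 -0.2 -0.4] op 0.0792 time 23.95
[[271.36635262 234.99086511]
 [359.76721483 236.50394216]]
```

View pics/w8.png

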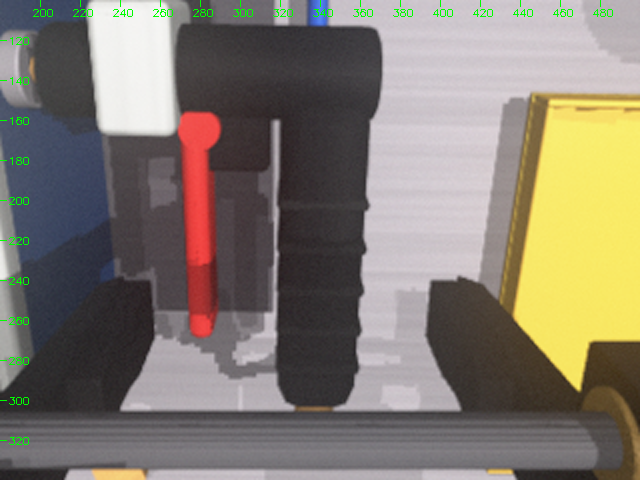

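Request:
send_rows --commands '[{"grip":0.8,"tx":20,"ty":2,"tz":-3,"ax":0.007,"ay":0.01,"az":0},{"grip":0.8,"tx":35,"ty":2,"tz":-3,"ax":0.007,"ay":0.01,"az":0},{"grip":0.8,"tx":35,"ty":2,"tz":-3,"ax":0.007,"ay":0.01,"az":0},{"grip":0.4,"tx":35,"ty":2,"tz":-3,"ax":0.007,"ay":0.01,"az":0}]'

```text
time: 24.4
ee_pos: [0.5595, -0.1552, 0.0861]
eef_rot: [-2.97, 1.566, 0.182]
force: [0.6, 0.5, 0.3]
opening: 0.0735
```

```bash
python3 -c "
from h import *
goal(.558,-.155,.083,.011)
c=cam('wrist'); crop(c,180,150,500,390,2,'w9')
"
```

```text
t [ 3.1 -0.2  1.6] a [-0.001 -0.005  0.001] | now [ 0.5595 -0.1552  0.0861] psi 0.01 F [0.6 0.5 0.3] op 0.0735 time 24.4
```

View pics/w9.png

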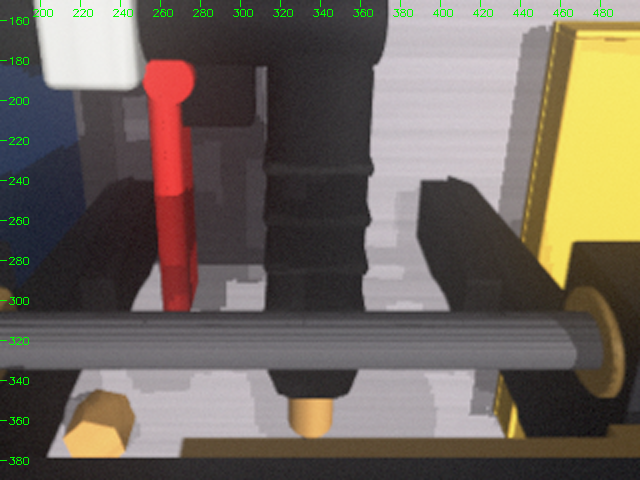

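Request:
send_rows --commands '[{"grip":0.2,"tx":2,"ty":0,"tz":1,"ax":0,"ay":0,"az":0},{"grip":0.0,"tx":2,"ty":0,"tz":1,"ax":0,"ay":0,"az":0},{"grip":-0.15,"tx":2,"ty":0,"tz":1,"ax":0,"ay":0,"az":0},{"grip":-0.15,"tx":2,"ty":0,"tz":1,"ax":0,"ay":0,"az":0},{"grip":-0.15,"tx":2,"ty":0,"tz":1,"ax":0,"ay":0,"az":0},{"grip":-0.15,"tx":2,"ty":0,"tz":1,"ax":0,"ay":0,"az":0}]' --squeeze 22

```text
time: 25.05
ee_pos: [0.5595, -0.1532, 0.0854]
eef_rot: [-2.749, 1.564, 0.404]
force: [-1.8, 5.3, 6.2]
opening: 0.043
```

```bash
python3 -c "
from h import *
goal(.558,-.155,.083,.011)
c=cam('wrist'); crop(c,180,150,500,390,2,'w10')
"
```

```text
t [2.4 1.8 1.5] a [ 0.001 -0.006  0.003] | now [ 0.5595 -0.1532  0.0854] psi 0.012 F [-1.8  5.3  6.2] op 0.043 time 25.05
```

View pics/w10.png

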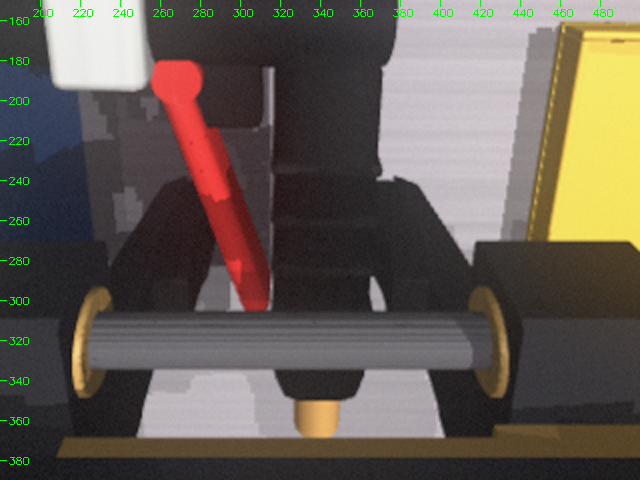

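The trigger is swung over, with the opening at 43 mm; 42 mm is fully home. I'll squeeze a little harder and hold.

Request:
send_rows --commands '[{"grip":-0.2,"tx":0,"ty":0,"tz":0,"ax":0,"ay":0,"az":0},{"grip":-0.2,"tx":0,"ty":0,"tz":0,"ax":0,"ay":0,"az":0},{"grip":-0.2,"tx":0,"ty":0,"tz":0,"ax":0,"ay":0,"az":0},{"grip":-0.2,"tx":0,"ty":0,"tz":0,"ax":0,"ay":0,"az":0},{"grip":-0.2,"tx":0,"ty":0,"tz":0,"ax":0,"ay":0,"az":0},{"grip":-0.2,"tx":0,"ty":0,"tz":0,"ax":0,"ay":0,"az":0}]' --squeeze 32

```text
time: 25.7
ee_pos: [0.5595, -0.1532, 0.0854]
eef_rot: [-2.743, 1.564, 0.41]
force: [0.4, 1.8, -2.1]
opening: 0.0428
```

```bash
python3 -c "
from h import *
goal(.558,-.155,.083,.011)
"
```

```text
t [2.4 1.8 1.5] a [ 0.001 -0.006  0.003] | now [ 0.5595 -0.1532  0.0854] psi 0.012 F [ 0.4  1.8 -2.1] op 0.0428 time 25.7
```

Request:
send_rows --commands '[{"grip":-0.2,"tx":0,"ty":0,"tz":0,"ax":0,"ay":0,"az":0},{"grip":-0.2,"tx":0,"ty":0,"tz":0,"ax":0,"ay":0,"az":0},{"grip":-0.2,"tx":0,"ty":0,"tz":0,"ax":0,"ay":0,"az":0},{"grip":-0.2,"tx":0,"ty":0,"tz":0,"ax":0,"ay":0,"az":0},{"grip":-0.2,"tx":0,"ty":0,"tz":0,"ax":0,"ay":0,"az":0},{"grip":-0.2,"tx":0,"ty":0,"tz":0,"ax":0,"ay":0,"az":0},{"grip":-0.2,"tx":0,"ty":0,"tz":0,"ax":0,"ay":0,"az":0},{"grip":-0.2,"tx":0,"ty":0,"tz":0,"ax":0,"ay":0,"az":0},{"grip":-0.2,"tx":0,"ty":0,"tz":0,"ax":0,"ay":0,"az":0},{"grip":-0.2,"tx":0,"ty":0,"tz":0,"ax":0,"ay":0,"az":0},{"grip":-0.2,"tx":0,"ty":0,"tz":0,"ax":0,"ay":0,"az":0},{"grip":-0.2,"tx":0,"ty":0,"tz":0,"ax":0,"ay":0,"az":0}]'

```text
time: 26.9
ee_pos: [0.5595, -0.1533, 0.0855]
eef_rot: [-2.749, 1.564, 0.404]
force: [0.5, 1.3, -2.3]
opening: 0.0432
```

```bash
python3 -c "
from h import *
goal(.558,-.155,.083,.011)
c=cam('top'); crop(c,285,110,425,230,5,'t5')
c=cam('side'); crop(c,230,100,390,240,5,'s16')
"
```

```text
t [2.5 1.7 1.5] a [ 0.    -0.006  0.003] | now [ 0.5595 -0.1533  0.0855] psi 0.011 F [ 0.5  1.3 -2.3] op 0.0432 time 26.9
```

View pics/s16.png

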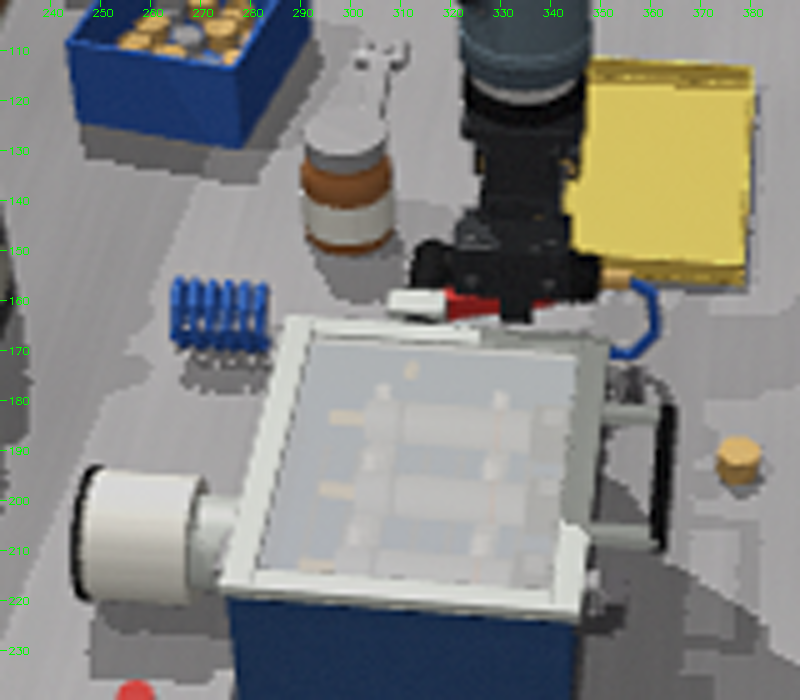

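Time isn't tight, so I'll hold another second for margin and then release.

Request:
send_rows --commands '[{"grip":-0.2,"tx":0,"ty":0,"tz":0,"ax":0,"ay":0,"az":0},{"grip":-0.2,"tx":0,"ty":0,"tz":0,"ax":0,"ay":0,"az":0},{"grip":-0.2,"tx":0,"ty":0,"tz":0,"ax":0,"ay":0,"az":0},{"grip":-0.2,"tx":0,"ty":0,"tz":0,"ax":0,"ay":0,"az":0},{"grip":-0.2,"tx":0,"ty":0,"tz":0,"ax":0,"ay":0,"az":0},{"grip":-0.2,"tx":0,"ty":0,"tz":0,"ax":0,"ay":0,"az":0},{"grip":-0.2,"tx":0,"ty":0,"tz":0,"ax":0,"ay":0,"az":0},{"grip":-0.2,"tx":0,"ty":0,"tz":0,"ax":0,"ay":0,"az":0},{"grip":-0.2,"tx":0,"ty":0,"tz":0,"ax":0,"ay":0,"az":0},{"grip":-0.2,"tx":0,"ty":0,"tz":0,"ax":0,"ay":0,"az":0},{"grip":-0.2,"tx":0,"ty":0,"tz":0,"ax":0,"ay":0,"az":0},{"grip":-0.2,"tx":0,"ty":0,"tz":0,"ax":0,"ay":0,"az":0}]' --squeeze 45

```text
time: 28.2
ee_pos: [0.5595, -0.1534, 0.0855]
eef_rot: [-2.774, 1.564, 0.379]
force: [0.0, -0.5, -3.2]
opening: 0.0426
```

Request:
send_rows --commands '[{"grip":0.3,"tx":0,"ty":1,"tz":0,"ax":0,"ay":0,"az":0},{"grip":0.6,"tx":0,"ty":2,"tz":0,"ax":0,"ay":0,"az":0},{"grip":0.8,"tx":0,"ty":2,"tz":0,"ax":0,"ay":0,"az":0},{"grip":0.8,"tx":0,"ty":2,"tz":0,"ax":0,"ay":0,"az":0},{"grip":0.8,"tx":-30,"ty":2,"tz":0,"ax":0,"ay":0,"az":0},{"grip":0.8,"tx":-80,"ty":2,"tz":0,"ax":0,"ay":0,"az":0},{"grip":0.8,"tx":-130,"ty":2,"tz":0,"ax":0,"ay":0,"az":0},{"grip":0.8,"tx":-150,"ty":2,"tz":0,"ax":0,"ay":0,"az":0}]' --squeeze 20

```text
time: 29.0
ee_pos: [0.5607, -0.157, 0.2408]
eef_rot: [3.137, 1.557, 0.006]
force: [0.6, -0.0, -0.0]
opening: 0.0793
```

```bash
python3 -c "
from h import *
goal(.461,.0405,.235,1.582)
c=cam('wrist'); crop(c,180,60,500,300,2,'w11')
"
```

```text
t [   4.5 -198.6   97.7] a [-1.572 -0.011 -0.011] | now [ 0.5607 -0.157   0.2408] psi 0.01 F [ 0.6 -0.  -0. ] op 0.0793 time 29.0
```

View pics/w11.png

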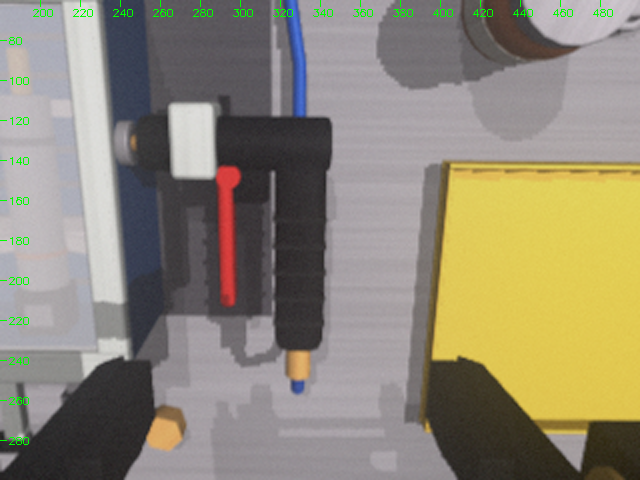

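The trigger has sprung back: its end is at (294,212), as before. Going to the handle.

Request:
send_rows --commands '[{"grip":0.2,"tx":4,"ty":-20,"tz":10,"ax":-0.14,"ay":0,"az":0},{"grip":0.0,"tx":4,"ty":-40,"tz":20,"ax":-0.29,"ay":0,"az":0},{"grip":0.0,"tx":4,"ty":-60,"tz":30,"ax":-0.43,"ay":0,"az":0},{"grip":0.0,"tx":4,"ty":-80,"tz":40,"ax":-0.57,"ay":0,"az":0},{"grip":0.0,"tx":4,"ty":-100,"tz":50,"ax":-0.71,"ay":0,"az":0},{"grip":0.0,"tx":4,"ty":-120,"tz":60,"ax":-0.86,"ay":0,"az":0},{"grip":0.0,"tx":4,"ty":-140,"tz":70,"ax":-1.0,"ay":0,"az":0},{"grip":-0.2,"tx":4,"ty":-160,"tz":80,"ax":-1.14,"ay":0,"az":0},{"grip":-0.3,"tx":4,"ty":-180,"tz":90,"ax":-1.29,"ay":0,"az":0},{"grip":-0.3,"tx":4,"ty":-199,"tz":98,"ax":-1.43,"ay":0,"az":0},{"grip":-0.3,"tx":4,"ty":-199,"tz":98,"ax":-1.572,"ay":-0.011,"az":-0.011},{"grip":-0.3,"tx":4,"ty":-199,"tz":98,"ax":-1.572,"ay":-0.011,"az":-0.011}]'

```text
time: 30.25
ee_pos: [0.4616, 0.0406, 0.2366]
eef_rot: [1.186, 1.568, -0.372]
force: [0.1, -0.5, -0.1]
opening: 0.0306
```

```bash
python3 -c "
from h import *
goal(.4605,.0405,.100,1.582)
"
```

```text
t [136.6  -1.4  -0. ] a [ 0.002  0.001 -0.002] | now [0.4616 0.0406 0.2366] psi 1.584 F [ 0.1 -0.5 -0.1] op 0.0306 time 30.25
```

Request:
send_rows --commands '[{"grip":-0.35,"tx":50,"ty":-1,"tz":0,"ax":0,"ay":0,"az":0},{"grip":-0.35,"tx":95,"ty":-1,"tz":0,"ax":0,"ay":0,"az":0},{"grip":-0.35,"tx":122,"ty":-1,"tz":0,"ax":0,"ay":0,"az":0},{"grip":-0.35,"tx":137,"ty":-1,"tz":0,"ax":0,"ay":0,"az":0},{"grip":-0.35,"tx":137,"ty":-1,"tz":0,"ax":0,"ay":0,"az":0},{"grip":-0.95,"tx":137,"ty":-1,"tz":0,"ax":0,"ay":0,"az":0},{"grip":-0.95,"tx":137,"ty":-1,"tz":0,"ax":0,"ay":0,"az":0},{"grip":-0.95,"tx":137,"ty":-1,"tz":0,"ax":0,"ay":0,"az":0}]' --squeeze 45

```text
time: 31.05
ee_pos: [0.4597, 0.0402, 0.1001]
eef_rot: [0.177, 1.569, -1.382]
force: [-5.0, -0.2, 2.1]
opening: 0.0098
```

```bash
python3 -c "
from h import *
goal(.4605,.0405,.100,1.582)
s,r=Rt(); g=s['ee_pos']+r[:,0]*.003; print(g)
for a in np.linspace(0,.9,13)[1:]: print(round(a,3),'tx',round(-233*np.sin(a)),'ty',round(233*(1-np.cos(a))))
"
```

```text
t [ 0.1  0.8 -0.3] a [ 0.001  0.002 -0.   ] | now [0.4597 0.0402 0.1001] psi 1.583 F [-5.  -0.2  2.1] op 0.0098 time 31.05
[0.4597271  0.04018932 0.09711448]
0.075 tx -17 ty 1
0.15 tx -35 ty 3
0.225 tx -52 ty 6
0.3 tx -69 ty 10
0.375 tx -85 ty 16
0.45 tx -101 ty 23
0.525 tx -117 ty 31
0.6 tx -132 ty 41
0.675 tx -146 ty 51
0.75 tx -159 ty 63
0.825 tx -171 ty 75
0.9 tx -183 ty 88
```

Request:
send_rows --commands '[{"grip":-0.95,"tx":-6,"ty":0,"tz":0,"ax":0,"ay":0,"az":0},{"grip":-0.95,"tx":-17,"ty":1,"tz":0,"ax":0,"ay":0,"az":0},{"grip":-0.95,"tx":-35,"ty":3,"tz":0,"ax":0,"ay":0,"az":0},{"grip":-0.95,"tx":-52,"ty":6,"tz":0,"ax":0,"ay":0,"az":0},{"grip":-0.95,"tx":-69,"ty":10,"tz":0,"ax":0,"ay":0,"az":0},{"grip":-0.95,"tx":-85,"ty":16,"tz":0,"ax":0,"ay":0,"az":0},{"grip":-0.95,"tx":-101,"ty":23,"tz":0,"ax":0,"ay":0,"az":0},{"grip":-0.95,"tx":-117,"ty":31,"tz":0,"ax":0,"ay":0,"az":0},{"grip":-0.95,"tx":-132,"ty":41,"tz":0,"ax":0,"ay":0,"az":0},{"grip":-0.95,"tx":-146,"ty":51,"tz":0,"ax":0,"ay":0,"az":0},{"grip":-0.95,"tx":-159,"ty":63,"tz":0,"ax":0,"ay":0,"az":0},{"grip":-0.95,"tx":-171,"ty":75,"tz":0,"ax":0,"ay":0,"az":0}]'

```text
time: 32.25
ee_pos: [0.543, 0.0403, 0.271]
eef_rot: [1.692, 1.552, 0.131]
force: [50.2, 4.6, -66.9]
opening: 0.0094
```

```bash
python3 -c "
from h import *
s,r=Rt(); g=s['ee_pos']+r[:,0]*.003; print(g,s['force'],s['opening'])
v=g-[.693,0,.097]; a0=np.arctan2(v[2],-v[0]); print(np.hypot(v[0],v[2]),a0)
for a in np.linspace(a0,1.5,13)[1:]: print(round(a,3),'tx',round(-233*(np.sin(a)-np.sin(a0))),'ty',round(233*(np.cos(a0)-np.cos(a))))
c=cam('side'); crop(c,230,60,390,240,4,'s17')
"
```

```text
[0.54300754 0.04034565 0.26802846] [ 50.19152066   4.64634093 -66.87913761] 0.009383254101179616
0.2274829027019127 0.8508330634514958
0.905 tx -8 ty 10
0.959 tx -16 ty 20
1.013 tx -23 ty 30
1.067 tx -29 ty 41
1.121 tx -35 ty 52
1.175 tx -40 ty 64
1.23 tx -44 ty 76
1.284 tx -48 ty 88
1.338 tx -52 ty 100
1.392 tx -54 ty 112
1.446 tx -56 ty 125
1.5 tx -57 ty 137
```

View pics/s17.png

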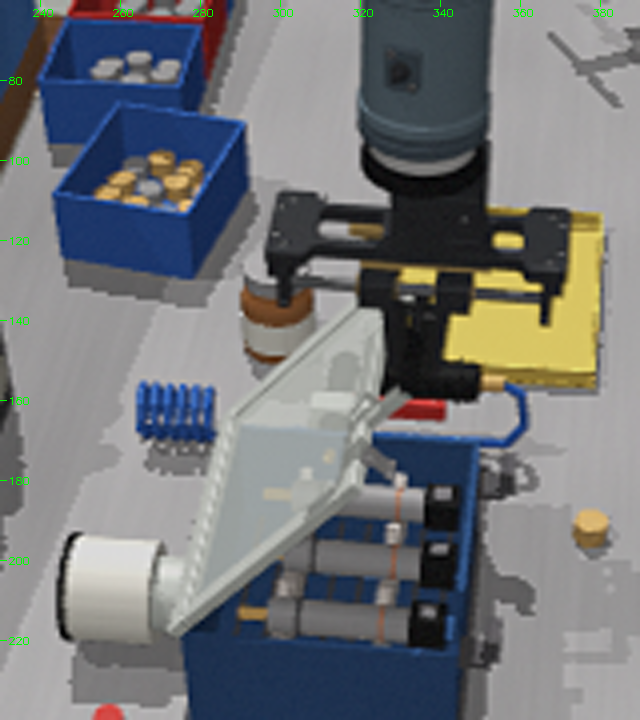

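The pull is 83 N because my arc radius was slightly off with a tight grip. Loosening the grip, then carrying on from the measured pose.

Request:
send_rows --commands '[{"grip":-0.9,"tx":2,"ty":2,"tz":0,"ax":0,"ay":0,"az":0},{"grip":-0.9,"tx":2,"ty":2,"tz":0,"ax":0,"ay":0,"az":0}]' --squeeze 12

```text
time: 32.5
ee_pos: [0.5471, 0.0402, 0.2716]
eef_rot: [1.708, 1.55, 0.146]
force: [0.2, -0.4, -1.5]
opening: 0.0099
```

```bash
python3 -c "
from h import *
s,r=Rt(); g=s['ee_pos']+r[:,0]*.003; print(g,s['force'],s['opening'])
v=g-[.693,0,.097]; a0=np.arctan2(v[2],-v[0]); print(np.hypot(v[0],v[2]),a0)
"
```

```text
[0.54713295 0.0402014  0.26859053] [ 0.23499767 -0.35645594 -1.52961371] 0.00992151018920805
0.22521213618748273 0.8662511924134534
```

Request:
send_rows --commands '[{"grip":-0.9,"tx":-7,"ty":9,"tz":0,"ax":0,"ay":0,"az":0},{"grip":-0.9,"tx":-14,"ty":18,"tz":0,"ax":0,"ay":0,"az":0},{"grip":-0.9,"tx":-20,"ty":27,"tz":0,"ax":0,"ay":0,"az":0},{"grip":-0.9,"tx":-25,"ty":37,"tz":0,"ax":0,"ay":0,"az":0},{"grip":-0.9,"tx":-31,"ty":46,"tz":0,"ax":0,"ay":0,"az":0},{"grip":-0.9,"tx":-35,"ty":56,"tz":0,"ax":0,"ay":0,"az":0}]'

```text
time: 33.1
ee_pos: [0.6015, 0.0402, 0.306]
eef_rot: [1.75, 1.552, 0.188]
force: [5.5, 1.8, -18.0]
opening: 0.0103
```

Request:
send_rows --commands '[{"grip":-0.9,"tx":-5,"ty":11,"tz":0,"ax":0,"ay":0,"az":0},{"grip":-0.9,"tx":-8,"ty":21,"tz":0,"ax":0,"ay":0,"az":0},{"grip":-0.9,"tx":-11,"ty":32,"tz":0,"ax":0,"ay":0,"az":0},{"grip":-0.9,"tx":-14,"ty":42,"tz":0,"ax":0,"ay":0,"az":0},{"grip":-0.9,"tx":-16,"ty":53,"tz":0,"ax":0,"ay":0,"az":0},{"grip":-0.9,"tx":-18,"ty":62,"tz":0,"ax":0,"ay":0,"az":0}]'

```text
time: 33.7
ee_pos: [0.6619, 0.0404, 0.3241]
eef_rot: [1.791, 1.556, 0.229]
force: [-0.9, 0.8, -15.4]
opening: 0.0104
```

```bash
python3 -c "
from h import *
s,r=Rt(); g=s['ee_pos']+r[:,0]*.003; print(g,s['force'],s['opening'])
v=g-[.693,0,.097]; a0=np.arctan2(v[2],-v[0]); print(np.hypot(v[0],v[2]),a0)
c=cam('side'); crop(c,230,60,390,240,4,'s18')
"
```

```text
[0.66196296 0.0404044  0.32108604] [ -0.92227099   0.78339068 -15.38233714] 0.010419902432514307
0.22622522300355663 1.4331669241451312
```

View pics/s18.png

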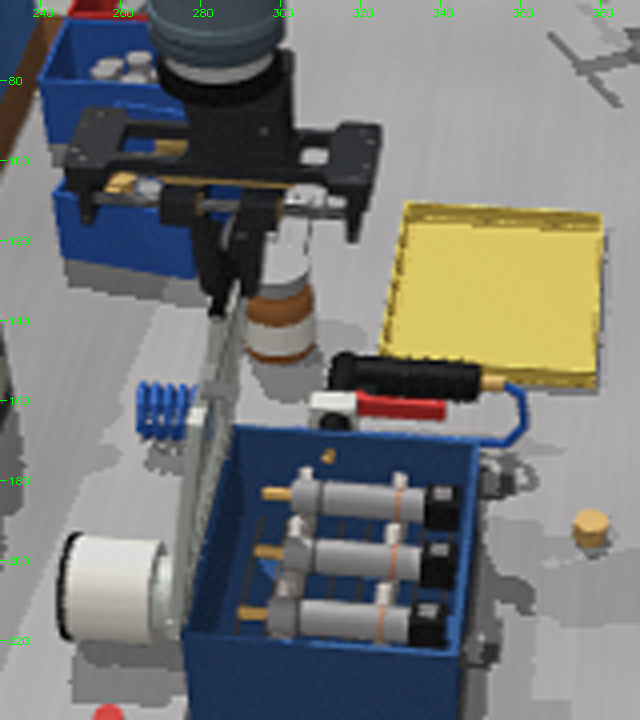

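The door stands at about 1.43 rad and the injectors are still in their grooves. Releasing the handle and going up.

Request:
send_rows --commands '[{"grip":-0.3,"tx":1,"ty":0,"tz":0,"ax":0,"ay":0,"az":0},{"grip":0.0,"tx":1,"ty":0,"tz":0,"ax":0,"ay":0,"az":0},{"grip":0.0,"tx":-20,"ty":0,"tz":0,"ax":0,"ay":0,"az":0},{"grip":0.0,"tx":-60,"ty":0,"tz":0,"ax":0,"ay":0,"az":0},{"grip":0.0,"tx":-100,"ty":-20,"tz":0,"ax":0,"ay":0,"az":0},{"grip":0.0,"tx":-110,"ty":-60,"tz":0,"ax":0.14,"ay":0,"az":0},{"grip":0.0,"tx":-110,"ty":-100,"tz":10,"ax":0.28,"ay":0,"az":0},{"grip":0.0,"tx":-110,"ty":-130,"tz":20,"ax":0.42,"ay":0,"az":0},{"grip":0.0,"tx":-110,"ty":-130,"tz":30,"ax":0.57,"ay":0,"az":0},{"grip":0.0,"tx":-110,"ty":-130,"tz":40,"ax":0.72,"ay":0,"az":0},{"grip":0.0,"tx":-110,"ty":-130,"tz":50,"ax":0.86,"ay":0,"az":0},{"grip":0.0,"tx":-110,"ty":-130,"tz":60,"ax":1.0,"ay":0,"az":0}]'

```text
time: 34.95
ee_pos: [0.5322, -0.0213, 0.4339]
eef_rot: [2.725, 1.551, 0.157]
force: [0.4, -0.5, 0.1]
opening: 0.0437
```

```bash
python3 -c "
from h import *
goal(.57,-.022,.25,.011)
"
```

```text
t [184.6  19.7 -28.1] a [ 0.563 -0.02  -0.003] | now [ 0.5322 -0.0213  0.4339] psi 0.574 F [ 0.4 -0.5  0.1] op 0.0437 time 34.95
```

Request:
send_rows --commands '[{"grip":-0.05,"tx":40,"ty":5,"tz":-7,"ax":0.14,"ay":0,"az":0},{"grip":-0.05,"tx":85,"ty":10,"tz":-14,"ax":0.28,"ay":0,"az":0},{"grip":-0.05,"tx":130,"ty":15,"tz":-20,"ax":0.42,"ay":-0.02,"az":0},{"grip":-0.05,"tx":170,"ty":20,"tz":-28,"ax":0.563,"ay":-0.02,"az":0},{"grip":-0.05,"tx":184,"ty":20,"tz":-28,"ax":0.563,"ay":-0.02,"az":0},{"grip":-0.05,"tx":184,"ty":20,"tz":-28,"ax":0.563,"ay":-0.02,"az":0}]'

```text
time: 35.55
ee_pos: [0.5694, -0.0221, 0.2501]
eef_rot: [1.031, 1.568, -2.096]
force: [-0.7, -0.2, -0.4]
opening: 0.0421
```

```bash
python3 -c "
from h import *
goal(.59,-.022,.076,.011)
c=cam('wrist'); crop(c,130,60,450,300,2,'w12')
print(w2p(c,[[.59,-.022,.065],[.664,-.022,.065],[.59,.04,.065],[.59,.102,.065]]))
c=cam('side');crop(c,230,130,390,270,4,'s19')
"
```

```text
t [174.1  -0.2 -20.9] a [ 0.004  0.001 -0.002] | now [ 0.5694 -0.0221  0.2501] psi 0.015 F [-0.7 -0.2 -0.4] op 0.0421 time 35.55
[[325.12811392 161.75023911]
 [326.26772673  89.52815132]
 [268.45354419 160.91527725]
 [211.63284076 160.07816248]]
```

View pics/w12.png

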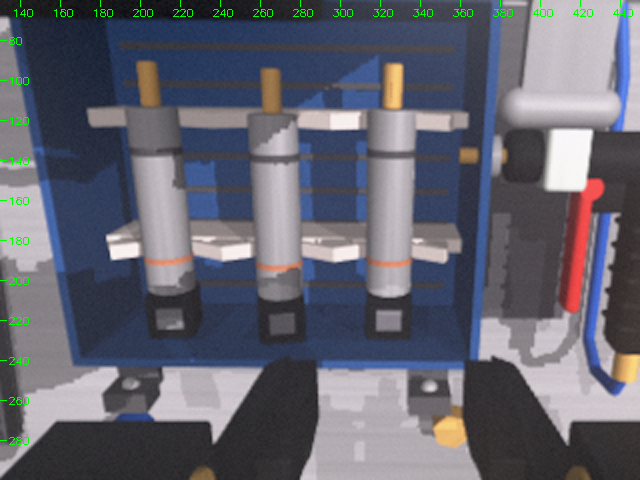

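View pics/s19.png

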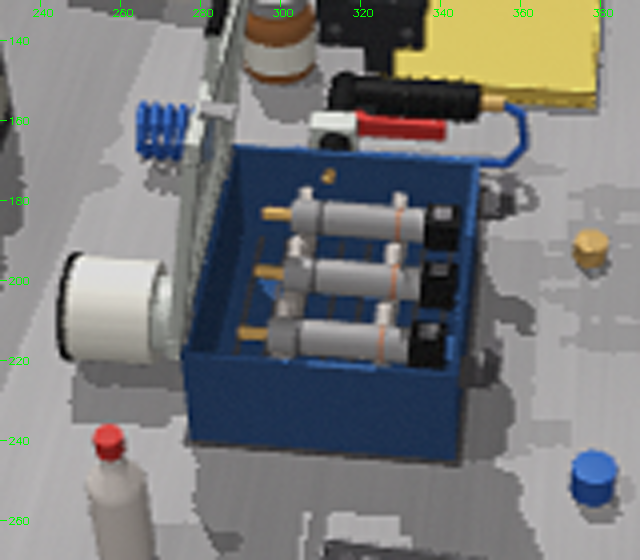

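All three injectors lie straight in their grooves, with tips at (326,91), (265,94) and (204,91). Taking the one in groove 1.

Request:
send_rows --commands '[{"grip":-0.1,"tx":50,"ty":0,"tz":-21,"ax":0,"ay":0,"az":0},{"grip":-0.1,"tx":100,"ty":0,"tz":-21,"ax":0,"ay":0,"az":0},{"grip":-0.1,"tx":140,"ty":0,"tz":-21,"ax":0,"ay":0,"az":0},{"grip":-0.1,"tx":165,"ty":0,"tz":-21,"ax":0,"ay":0,"az":0},{"grip":-0.1,"tx":175,"ty":0,"tz":-21,"ax":0,"ay":0,"az":0},{"grip":-0.6,"tx":175,"ty":0,"tz":-21,"ax":0,"ay":0,"az":0},{"grip":-0.6,"tx":175,"ty":0,"tz":-21,"ax":0,"ay":0,"az":0},{"grip":-0.6,"tx":175,"ty":0,"tz":-21,"ax":0,"ay":0,"az":0},{"grip":-0.6,"tx":150,"ty":0,"tz":-19,"ax":0,"ay":0,"az":0},{"grip":-0.6,"tx":110,"ty":0,"tz":-15,"ax":0,"ay":0,"az":0},{"grip":-0.6,"tx":70,"ty":0,"tz":-5,"ax":0,"ay":0,"az":0},{"grip":-0.6,"tx":50,"ty":0,"tz":0,"ax":0,"ay":0,"az":0}]' --squeeze 40

```text
time: 36.85
ee_pos: [0.5723, -0.0223, 0.2075]
eef_rot: [2.827, 1.561, -0.301]
force: [0.5, 0.3, -3.2]
opening: 0.0252
```

```bash
python3 -c "
from h import *
goal(.51,-.302,.18,.011)
"
```

```text
t [ 27.7 278.7  66.4] a [ 0.003 -0.009 -0.003] | now [ 0.5723 -0.0223  0.2075] psi 0.014 F [ 0.5  0.3 -3.2] op 0.0252 time 36.85
```

Request:
send_rows --commands '[{"grip":-0.6,"tx":28,"ty":279,"tz":66,"ax":0,"ay":-0.009,"az":0},{"grip":-0.6,"tx":28,"ty":279,"tz":66,"ax":0,"ay":-0.009,"az":0},{"grip":-0.6,"tx":28,"ty":279,"tz":66,"ax":0,"ay":-0.009,"az":0},{"grip":-0.6,"tx":28,"ty":279,"tz":66,"ax":0,"ay":-0.009,"az":0},{"grip":-0.6,"tx":28,"ty":279,"tz":66,"ax":0,"ay":-0.009,"az":0},{"grip":-0.6,"tx":28,"ty":279,"tz":66,"ax":0,"ay":-0.009,"az":0},{"grip":-0.6,"tx":28,"ty":279,"tz":66,"ax":0,"ay":-0.009,"az":0},{"grip":-0.6,"tx":28,"ty":279,"tz":66,"ax":0,"ay":-0.009,"az":0},{"grip":-0.6,"tx":28,"ty":279,"tz":66,"ax":0,"ay":-0.009,"az":0}]'

```text
time: 37.75
ee_pos: [0.5112, -0.3008, 0.1804]
eef_rot: [2.091, 1.568, -1.035]
force: [0.0, 0.0, -2.9]
opening: 0.0247
```

```bash
python3 -c "
from h import *
goal(.51,-.302,.028,.011)
c=cam('wrist'); crop(c,180,60,500,300,2,'w13')
"
```

```text
t [152.4   0.8   1.4] a [ 0.005 -0.001 -0.002] | now [ 0.5112 -0.3008  0.1804] psi 0.016 F [ 0.   0.  -2.9] op 0.0247 time 37.75
```

View pics/w13.png

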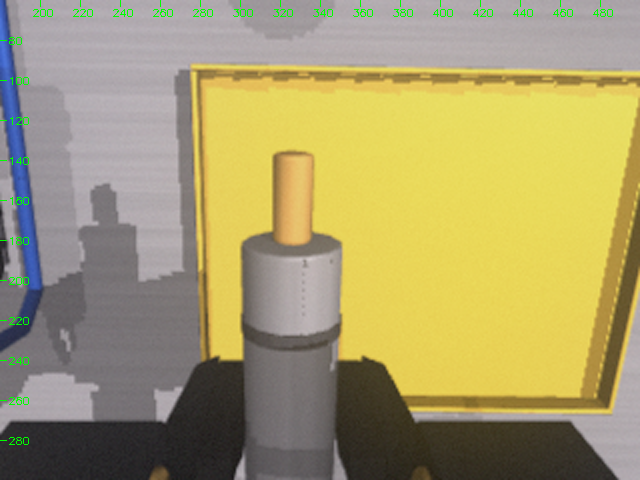

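Request:
send_rows --commands '[{"grip":-0.6,"tx":50,"ty":1,"tz":1,"ax":0,"ay":0,"az":0},{"grip":-0.6,"tx":100,"ty":1,"tz":1,"ax":0,"ay":0,"az":0},{"grip":-0.6,"tx":130,"ty":1,"tz":1,"ax":0,"ay":0,"az":0},{"grip":-0.6,"tx":146,"ty":1,"tz":1,"ax":0,"ay":0,"az":0},{"grip":-0.6,"tx":151,"ty":1,"tz":1,"ax":0,"ay":0,"az":0},{"grip":-0.6,"tx":152,"ty":1,"tz":1,"ax":0,"ay":0,"az":0},{"grip":-0.3,"tx":152,"ty":1,"tz":1,"ax":0,"ay":0,"az":0},{"grip":-0.15,"tx":152,"ty":1,"tz":1,"ax":0,"ay":0,"az":0},{"grip":-0.15,"tx":140,"ty":1,"tz":1,"ax":0,"ay":0,"az":0},{"grip":-0.1,"tx":100,"ty":1,"tz":1,"ax":0,"ay":0,"az":0},{"grip":0.0,"tx":50,"ty":1,"tz":1,"ax":0,"ay":0,"az":0},{"grip":0.0,"tx":0,"ty":1,"tz":1,"ax":0,"ay":0,"az":0}]'

```text
time: 39.0
ee_pos: [0.5105, -0.3014, 0.1832]
eef_rot: [2.205, 1.567, -0.92]
force: [1.3, -0.8, 0.8]
opening: 0.0441
```

```bash
python3 -c "
from h import *
goal(.57,.04,.22,.011)
c=cam('wrist'); crop(c,180,60,500,300,2,'w14')
"
```

```text
t [ -37.6 -340.2  -65.3] a [ 0.006 -0.002 -0.003] | now [ 0.5105 -0.3014  0.1832] psi 0.017 F [ 1.3 -0.8  0.8] op 0.0441 time 39.0
```

View pics/w14.png

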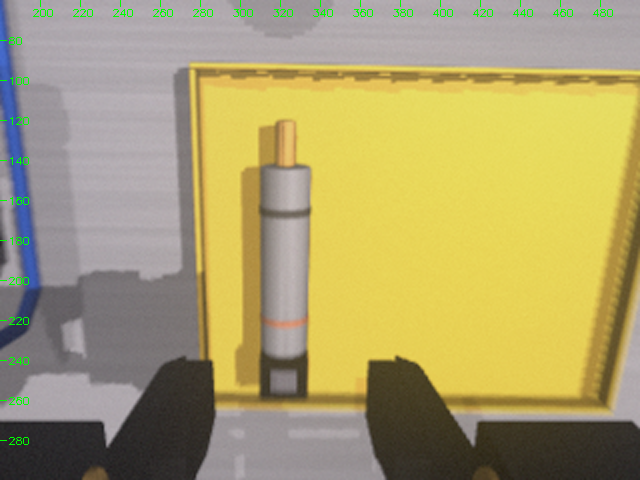

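The first one lies flat in the yellow tray, sitting slightly toward the front, so I'll place the next ones 8 mm further in.

Request:
send_rows --commands '[{"grip":-0.05,"tx":-37,"ty":-340,"tz":-65,"ax":0.006,"ay":0,"az":0},{"grip":-0.05,"tx":-37,"ty":-340,"tz":-65,"ax":0.006,"ay":0,"az":0},{"grip":-0.05,"tx":-37,"ty":-340,"tz":-65,"ax":0.006,"ay":0,"az":0},{"grip":-0.05,"tx":-37,"ty":-340,"tz":-65,"ax":0.006,"ay":0,"az":0},{"grip":-0.05,"tx":-37,"ty":-340,"tz":-65,"ax":0.006,"ay":0,"az":0},{"grip":-0.05,"tx":-37,"ty":-340,"tz":-65,"ax":0.006,"ay":0,"az":0},{"grip":-0.05,"tx":-37,"ty":-340,"tz":-65,"ax":0.006,"ay":0,"az":0},{"grip":-0.05,"tx":-37,"ty":-340,"tz":-65,"ax":0.006,"ay":0,"az":0},{"grip":-0.05,"tx":-37,"ty":-340,"tz":-65,"ax":0.006,"ay":0,"az":0}]'

```text
time: 39.95
ee_pos: [0.5741, 0.0393, 0.2276]
eef_rot: [2.605, 1.553, -0.523]
force: [0.3, -0.8, -0.4]
opening: 0.0417
```

```bash
python3 -c "
from h import *
goal(.59,.04,.076,.011)
c=cam('wrist'); crop(c,180,60,500,300,2,'w15')
print(w2p(c,[[.59,.04,.065],[.664,.04,.065],[.59,.102,.065]]))
"
```

```text
t [151.8  -1.8 -13.6] a [ 0.003 -0.015 -0.009] | now [0.5741 0.0393 0.2276] psi 0.014 F [ 0.3 -0.8 -0.4] op 0.0417 time 39.95
[[323.49368972 173.17173671]
 [324.44171215  96.95744673]
 [263.1189224  172.47656644]]
```

View pics/w15.png

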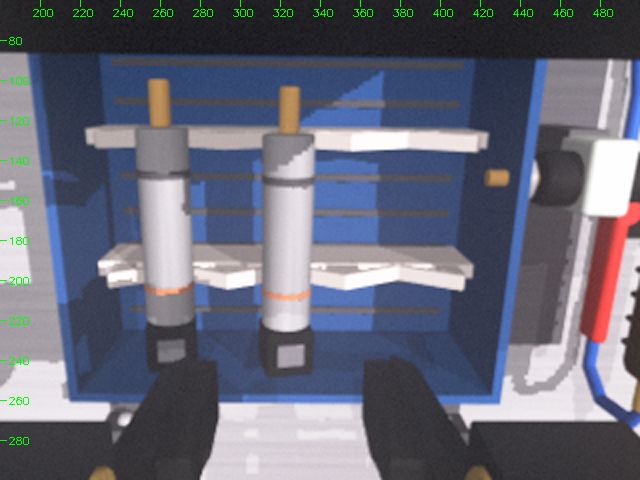

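Injector two is in place, tip at (325,103). Gripping it.

Request:
send_rows --commands '[{"grip":-0.1,"tx":50,"ty":-1,"tz":-5,"ax":0,"ay":-0.015,"az":-0.009},{"grip":-0.1,"tx":95,"ty":-1,"tz":-10,"ax":0,"ay":-0.015,"az":-0.009},{"grip":-0.1,"tx":125,"ty":-1,"tz":-10,"ax":0,"ay":-0.015,"az":-0.009},{"grip":-0.1,"tx":145,"ty":-1,"tz":-10,"ax":0,"ay":-0.015,"az":-0.009},{"grip":-0.1,"tx":152,"ty":-1,"tz":-10,"ax":0,"ay":-0.015,"az":-0.009},{"grip":-0.6,"tx":152,"ty":-1,"tz":-10,"ax":0,"ay":-0.015,"az":-0.009},{"grip":-0.6,"tx":152,"ty":-1,"tz":-10,"ax":0,"ay":-0.015,"az":-0.009},{"grip":-0.6,"tx":152,"ty":-1,"tz":-10,"ax":0,"ay":-0.015,"az":-0.009},{"grip":-0.6,"tx":130,"ty":-1,"tz":-8,"ax":0,"ay":-0.015,"az":-0.009},{"grip":-0.6,"tx":85,"ty":-1,"tz":-5,"ax":0,"ay":-0.015,"az":-0.009},{"grip":-0.6,"tx":40,"ty":-1,"tz":0,"ax":0,"ay":-0.015,"az":-0.009},{"grip":-0.6,"tx":30,"ty":-1,"tz":0,"ax":0,"ay":-0.015,"az":-0.009}]' --squeeze 40

```text
time: 41.2
ee_pos: [0.5771, 0.0378, 0.2033]
eef_rot: [3.041, 1.562, -0.091]
force: [1.0, -0.1, -2.1]
opening: 0.0249
```

```bash
python3 -c "
from h import *
goal(.518,-.367,.18,.011)
"
```

```text
t [ 23.1 404.1  63.3] a [-0.001 -0.009 -0.001] | now [0.5771 0.0378 0.2033] psi 0.01 F [ 1.  -0.1 -2.1] op 0.0249 time 41.2
```

Request:
send_rows --commands '[{"grip":-0.6,"tx":23,"ty":404,"tz":63,"ax":0,"ay":-0.009,"az":0},{"grip":-0.6,"tx":23,"ty":404,"tz":63,"ax":0,"ay":-0.009,"az":0},{"grip":-0.6,"tx":23,"ty":404,"tz":63,"ax":0,"ay":-0.009,"az":0},{"grip":-0.6,"tx":23,"ty":404,"tz":63,"ax":0,"ay":-0.009,"az":0},{"grip":-0.6,"tx":23,"ty":404,"tz":63,"ax":0,"ay":-0.009,"az":0},{"grip":-0.6,"tx":23,"ty":404,"tz":63,"ax":0,"ay":-0.009,"az":0},{"grip":-0.6,"tx":23,"ty":404,"tz":63,"ax":0,"ay":-0.009,"az":0},{"grip":-0.6,"tx":23,"ty":404,"tz":63,"ax":0,"ay":-0.009,"az":0},{"grip":-0.6,"tx":23,"ty":404,"tz":63,"ax":0,"ay":-0.009,"az":0},{"grip":-0.6,"tx":23,"ty":404,"tz":63,"ax":0,"ay":-0.009,"az":0},{"grip":-0.6,"tx":23,"ty":404,"tz":63,"ax":0,"ay":-0.009,"az":0}]'

```text
time: 42.3
ee_pos: [0.5186, -0.3653, 0.1799]
eef_rot: [-1.109, 1.57, 2.043]
force: [0.2, 0.8, -1.6]
opening: 0.0251
```

```bash
python3 -c "
from h import *
goal(.518,-.367,.028,.011)
c=cam('wrist'); crop(c,180,60,500,300,2,'w16')
"
```

```text
t [151.9   1.7   0.6] a [-0.  0.  0.] | now [ 0.5186 -0.3653  0.1799] psi 0.011 F [ 0.2  0.8 -1.6] op 0.0251 time 42.3
```

View pics/w16.png

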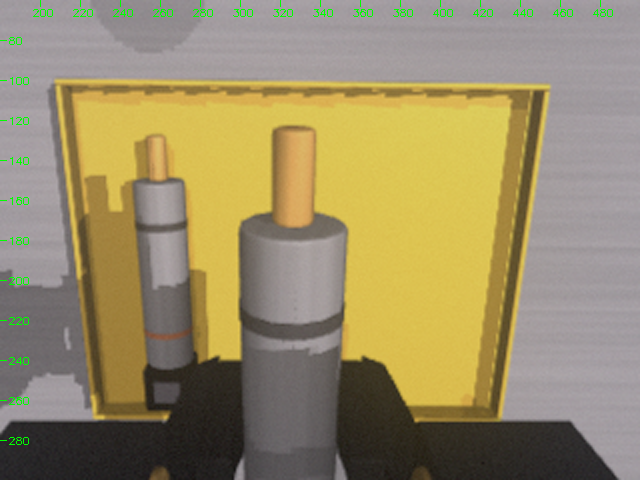

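Request:
send_rows --commands '[{"grip":-0.6,"tx":50,"ty":1,"tz":3,"ax":0,"ay":0,"az":0},{"grip":-0.6,"tx":100,"ty":1,"tz":3,"ax":0,"ay":0,"az":0},{"grip":-0.6,"tx":130,"ty":1,"tz":3,"ax":0,"ay":0,"az":0},{"grip":-0.6,"tx":146,"ty":1,"tz":3,"ax":0,"ay":0,"az":0},{"grip":-0.6,"tx":151,"ty":1,"tz":3,"ax":0,"ay":0,"az":0},{"grip":-0.6,"tx":152,"ty":1,"tz":3,"ax":0,"ay":0,"az":0},{"grip":-0.3,"tx":152,"ty":1,"tz":3,"ax":0,"ay":0,"az":0},{"grip":-0.15,"tx":152,"ty":1,"tz":3,"ax":0,"ay":0,"az":0},{"grip":-0.15,"tx":140,"ty":1,"tz":3,"ax":0,"ay":0,"az":0},{"grip":-0.1,"tx":100,"ty":1,"tz":3,"ax":0,"ay":0,"az":0},{"grip":0.0,"tx":50,"ty":1,"tz":3,"ax":0,"ay":0,"az":0},{"grip":0.0,"tx":0,"ty":1,"tz":3,"ax":0,"ay":0,"az":0}]'

```text
time: 43.55
ee_pos: [0.5159, -0.366, 0.1831]
eef_rot: [2.691, 1.57, -0.438]
force: [0.7, -0.4, 0.8]
opening: 0.0438
```

```bash
python3 -c "
from h import *
goal(.57,.102,.22,.011)
c=cam('wrist'); crop(c,180,60,500,300,2,'w17')
"
```

```text
t [ -37.  -467.3  -59.8] a [ 0.001 -0.001 -0.   ] | now [ 0.5159 -0.366   0.1831] psi 0.012 F [ 0.7 -0.4  0.8] op 0.0438 time 43.55
```

View pics/w17.png

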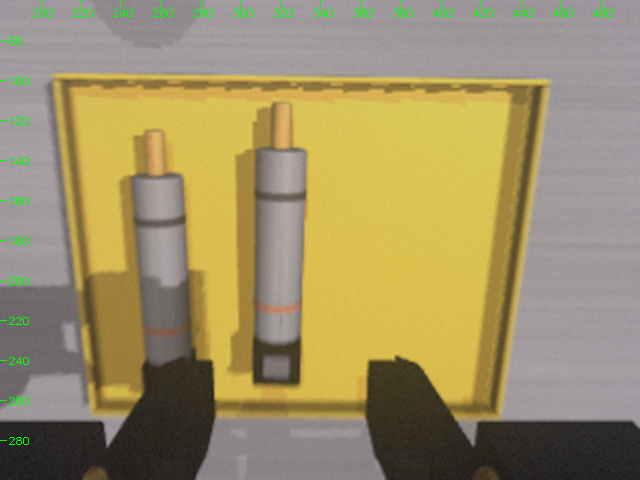

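Two are flat in the tray. Going back for the third.

Request:
send_rows --commands '[{"grip":-0.05,"tx":-37,"ty":-467,"tz":-60,"ax":0,"ay":0,"az":0},{"grip":-0.05,"tx":-37,"ty":-467,"tz":-60,"ax":0,"ay":0,"az":0},{"grip":-0.05,"tx":-37,"ty":-467,"tz":-60,"ax":0,"ay":0,"az":0},{"grip":-0.05,"tx":-37,"ty":-467,"tz":-60,"ax":0,"ay":0,"az":0},{"grip":-0.05,"tx":-37,"ty":-467,"tz":-60,"ax":0,"ay":0,"az":0},{"grip":-0.05,"tx":-37,"ty":-467,"tz":-60,"ax":0,"ay":0,"az":0},{"grip":-0.05,"tx":-37,"ty":-467,"tz":-60,"ax":0,"ay":0,"az":0},{"grip":-0.05,"tx":-37,"ty":-467,"tz":-60,"ax":0,"ay":0,"az":0},{"grip":-0.05,"tx":-37,"ty":-467,"tz":-60,"ax":0,"ay":0,"az":0},{"grip":-0.05,"tx":-37,"ty":-467,"tz":-60,"ax":0,"ay":0,"az":0},{"grip":-0.05,"tx":-37,"ty":-467,"tz":-60,"ax":0,"ay":0,"az":0},{"grip":-0.05,"tx":-37,"ty":-467,"tz":-60,"ax":0,"ay":0,"az":0}]'

```text
time: 44.8
ee_pos: [0.5746, 0.0987, 0.2272]
eef_rot: [2.566, 1.555, -0.564]
force: [-0.8, -0.1, 0.6]
opening: 0.0419
```

```bash
python3 -c "
from h import *
goal(.59,.101,.076,.011)
c=cam('wrist'); crop(c,180,60,500,300,2,'w18')
print(w2p(c,[[.59,.102,.065],[.664,.102,.065]]))
"
```

```text
t [151.4  -3.5 -13.4] a [ 0.001 -0.013 -0.009] | now [0.5746 0.0987 0.2272] psi 0.012 F [-0.8 -0.1  0.6] op 0.0419 time 44.8
[[320.85846096 173.45052815]
 [321.43985555  97.14330647]]
```

View pics/w18.png

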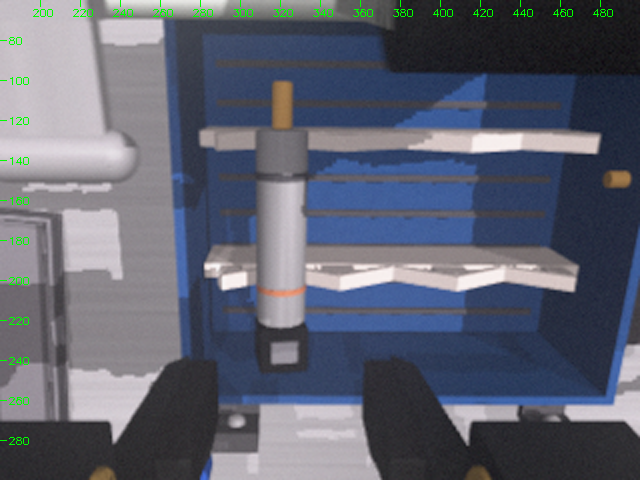

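Request:
send_rows --commands '[{"grip":-0.15,"tx":50,"ty":-3,"tz":-5,"ax":0,"ay":-0.013,"az":-0.009},{"grip":-0.15,"tx":95,"ty":-3,"tz":-12,"ax":0,"ay":-0.013,"az":-0.009},{"grip":-0.15,"tx":125,"ty":-3,"tz":-12,"ax":0,"ay":-0.013,"az":-0.009},{"grip":-0.15,"tx":145,"ty":-3,"tz":-12,"ax":0,"ay":-0.013,"az":-0.009},{"grip":-0.15,"tx":152,"ty":-3,"tz":-12,"ax":0,"ay":-0.013,"az":-0.009},{"grip":-0.6,"tx":152,"ty":-3,"tz":-12,"ax":0,"ay":-0.013,"az":-0.009},{"grip":-0.6,"tx":152,"ty":-3,"tz":-12,"ax":0,"ay":-0.013,"az":-0.009},{"grip":-0.6,"tx":152,"ty":-3,"tz":-12,"ax":0,"ay":-0.013,"az":-0.009},{"grip":-0.6,"tx":130,"ty":-3,"tz":-8,"ax":0,"ay":-0.013,"az":-0.009},{"grip":-0.6,"tx":85,"ty":-3,"tz":-5,"ax":0,"ay":-0.013,"az":-0.009},{"grip":-0.6,"tx":40,"ty":-3,"tz":0,"ax":0,"ay":-0.013,"az":-0.009},{"grip":-0.6,"tx":30,"ty":-3,"tz":0,"ax":0,"ay":-0.013,"az":-0.009}]' --squeeze 40

```text
time: 46.05
ee_pos: [0.5775, 0.0999, 0.2028]
eef_rot: [-3.113, 1.562, 0.037]
force: [0.2, 0.0, -2.9]
opening: 0.0252
```

```bash
python3 -c "
from h import *
goal(.515,-.432,.18,.011)
"
```

```text
t [ 22.  531.3  67.3] a [-0.002 -0.009  0.   ] | now [0.5775 0.0999 0.2028] psi 0.009 F [ 0.2  0.  -2.9] op 0.0252 time 46.05
```

Request:
send_rows --commands '[{"grip":-0.6,"tx":22,"ty":531,"tz":67,"ax":0,"ay":-0.009,"az":0},{"grip":-0.6,"tx":22,"ty":531,"tz":67,"ax":0,"ay":-0.009,"az":0},{"grip":-0.6,"tx":22,"ty":531,"tz":67,"ax":0,"ay":-0.009,"az":0},{"grip":-0.6,"tx":22,"ty":531,"tz":67,"ax":0,"ay":-0.009,"az":0},{"grip":-0.6,"tx":22,"ty":531,"tz":67,"ax":0,"ay":-0.009,"az":0},{"grip":-0.6,"tx":22,"ty":531,"tz":67,"ax":0,"ay":-0.009,"az":0},{"grip":-0.6,"tx":22,"ty":531,"tz":67,"ax":0,"ay":-0.009,"az":0},{"grip":-0.6,"tx":22,"ty":531,"tz":67,"ax":0,"ay":-0.009,"az":0},{"grip":-0.6,"tx":22,"ty":531,"tz":67,"ax":0,"ay":-0.009,"az":0},{"grip":-0.6,"tx":22,"ty":531,"tz":67,"ax":0,"ay":-0.009,"az":0},{"grip":-0.6,"tx":22,"ty":531,"tz":67,"ax":0,"ay":-0.009,"az":0},{"grip":-0.6,"tx":22,"ty":531,"tz":67,"ax":0,"ay":-0.009,"az":0}]'

```text
time: 47.25
ee_pos: [0.5108, -0.4401, 0.1792]
eef_rot: [1.032, 1.565, -2.111]
force: [-1.1, -0.2, -2.5]
opening: 0.0247
```

```bash
python3 -c "
from h import *
goal(.515,-.432,.028,.011)
c=cam('wrist'); crop(c,150,60,470,300,2,'w19')
"
```

```text
t [151.2  -8.8  -4.6] a [-0.012  0.003 -0.005] | now [ 0.5108 -0.4401  0.1792] psi -0.001 F [-1.1 -0.2 -2.5] op 0.0247 time 47.25
```

View pics/w19.png

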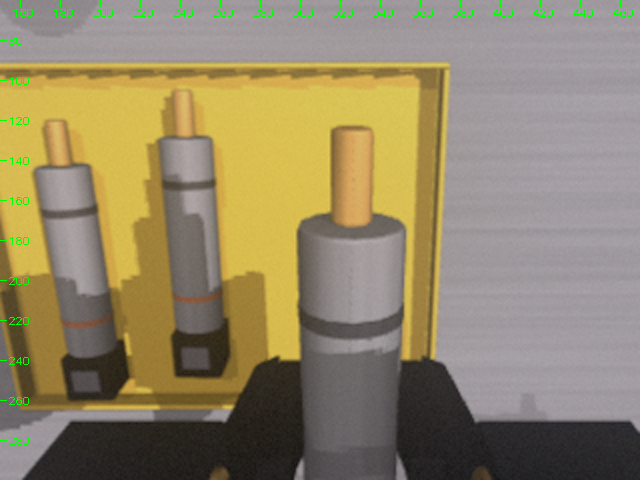

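Request:
send_rows --commands '[{"grip":-0.6,"tx":40,"ty":-9,"tz":-2,"ax":-0.012,"ay":0,"az":0},{"grip":-0.6,"tx":90,"ty":-9,"tz":-2,"ax":-0.012,"ay":0,"az":0},{"grip":-0.6,"tx":125,"ty":-9,"tz":-2,"ax":-0.012,"ay":0,"az":0},{"grip":-0.6,"tx":144,"ty":-9,"tz":-2,"ax":-0.012,"ay":0,"az":0},{"grip":-0.6,"tx":150,"ty":-9,"tz":-2,"ax":-0.012,"ay":0,"az":0},{"grip":-0.6,"tx":151,"ty":-9,"tz":-2,"ax":-0.012,"ay":0,"az":0},{"grip":-0.3,"tx":151,"ty":-9,"tz":-2,"ax":-0.012,"ay":0,"az":0},{"grip":-0.15,"tx":151,"ty":-9,"tz":-2,"ax":-0.012,"ay":0,"az":0},{"grip":-0.15,"tx":140,"ty":-9,"tz":-2,"ax":0,"ay":0,"az":0},{"grip":-0.1,"tx":100,"ty":-9,"tz":-2,"ax":0,"ay":0,"az":0},{"grip":0.0,"tx":50,"ty":-9,"tz":-2,"ax":0,"ay":0,"az":0},{"grip":0.0,"tx":0,"ty":-9,"tz":-2,"ax":0,"ay":0,"az":0}]'

```text
time: 48.5
ee_pos: [0.5147, -0.4271, 0.1824]
eef_rot: [1.288, 1.568, -1.851]
force: [0.2, -0.0, 0.1]
opening: 0.0439
```

```bash
python3 -c "
from h import *
goal(.52,.0,.43,.8)
c=cam('wrist'); crop(c,150,60,470,300,2,'w20')
c=cam('side'); crop(c,240,40,400,240,4,'s20')
"
```

```text
t [-248.7 -426.5   -5.9] a [-0.798  0.002 -0.002] | now [ 0.5147 -0.4271  0.1824] psi 0.002 F [ 0.2 -0.   0.1] op 0.0439 time 48.5
```

View pics/w20.png

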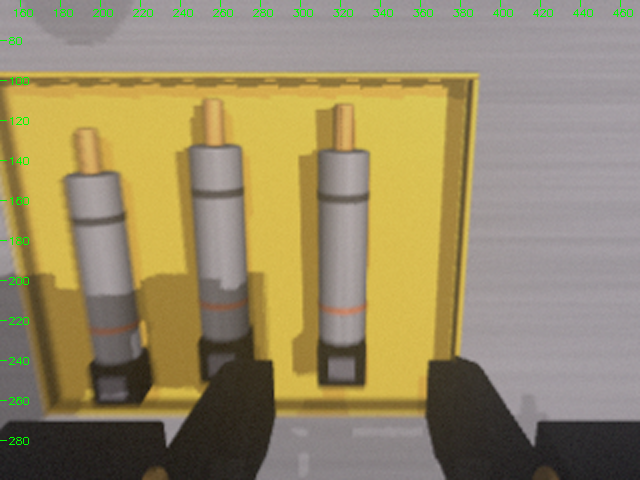

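View pics/s20.png

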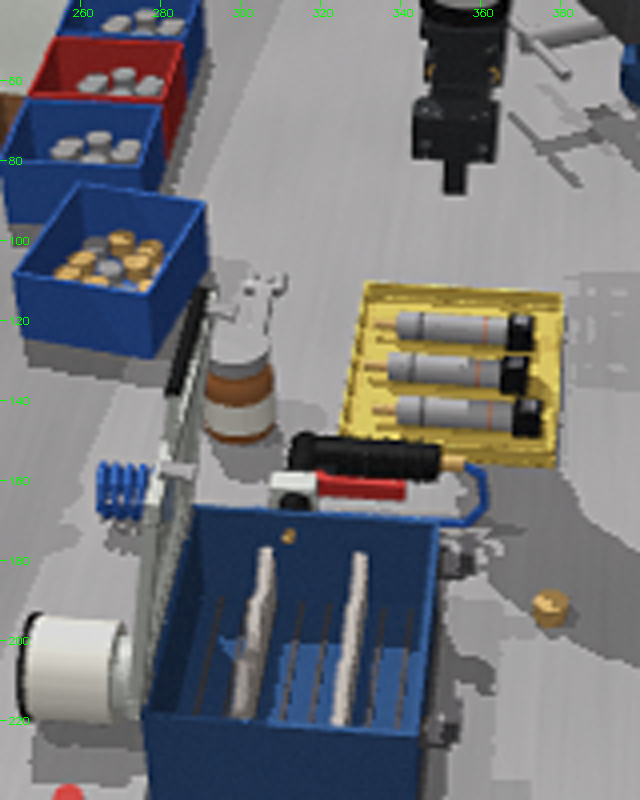

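All three lie flat, side by side in the yellow tray, and the booth is empty. The door is at about 1.43 rad, so the handle should be near (0.661, 0.040, 0.326). Going above it.

Request:
send_rows --commands '[{"grip":0.0,"tx":-40,"ty":-30,"tz":0,"ax":-0.14,"ay":0,"az":0},{"grip":0.0,"tx":-75,"ty":-65,"tz":-1,"ax":-0.28,"ay":0,"az":0},{"grip":0.0,"tx":-110,"ty":-100,"tz":-2,"ax":-0.42,"ay":0,"az":0},{"grip":0.0,"tx":-145,"ty":-135,"tz":-3,"ax":-0.56,"ay":0,"az":0},{"grip":0.0,"tx":-180,"ty":-170,"tz":-4,"ax":-0.7,"ay":0,"az":0},{"grip":0.0,"tx":-215,"ty":-205,"tz":-5,"ax":-0.84,"ay":0,"az":0},{"grip":0.0,"tx":-248,"ty":-240,"tz":-6,"ax":-0.98,"ay":0,"az":0},{"grip":0.0,"tx":-248,"ty":-285,"tz":-6,"ax":-1.12,"ay":0,"az":0},{"grip":0.0,"tx":-248,"ty":-330,"tz":-6,"ax":-1.26,"ay":0,"az":0},{"grip":0.0,"tx":-248,"ty":-375,"tz":-6,"ax":-1.4,"ay":0,"az":0},{"grip":0.0,"tx":-248,"ty":-420,"tz":-6,"ax":-1.54,"ay":0,"az":0},{"grip":0.0,"tx":-248,"ty":-460,"tz":-6,"ax":-1.58,"ay":0,"az":0}]'

```text
time: 49.8
ee_pos: [0.5212, 0.035, 0.4333]
eef_rot: [0.823, 1.553, -0.732]
force: [1.0, 0.4, -0.5]
opening: 0.0444
```

```bash
python3 -c "
from h import *
goal(.661,.04,.41,1.582)
"
```

```text
t [ 25.1 139.5  -3.1] a [ 0.004  0.012 -0.013] | now [0.5212 0.035  0.4333] psi 1.586 F [ 1.   0.4 -0.5] op 0.0444 time 49.8
```

Request:
send_rows --commands '[{"grip":0.0,"tx":8,"ty":45,"tz":-3,"ax":0.004,"ay":0.012,"az":-0.013},{"grip":0.0,"tx":16,"ty":90,"tz":-3,"ax":0.004,"ay":0.012,"az":-0.013},{"grip":0.0,"tx":25,"ty":130,"tz":-3,"ax":0.004,"ay":0.012,"az":-0.013},{"grip":0.0,"tx":25,"ty":140,"tz":-3,"ax":0.004,"ay":0.012,"az":-0.013},{"grip":0.0,"tx":25,"ty":140,"tz":-3,"ax":0.004,"ay":0.012,"az":-0.013}]'

```text
time: 50.3
ee_pos: [0.6624, 0.04, 0.4096]
eef_rot: [-2.959, 1.57, 1.764]
force: [0.2, -0.2, 0.1]
opening: 0.044
```

```bash
python3 -c "
from h import *
goal(.661,.04,.332,1.582)
c=cam('wrist'); crop(c,200,80,440,300,2,'w21')
print(w2p(c,[[.661,.04,.326],[.661,.095,.326]]))
"
```

```text
t [77.6 -1.4 -0. ] a [-0.001 -0.001  0.   ] | now [0.6624 0.04   0.4096] psi 1.581 F [ 0.2 -0.2  0.1] op 0.044 time 50.3
[[323.47175972 214.82842823]
 [324.16529388 143.94498053]]
```

View pics/w21.png

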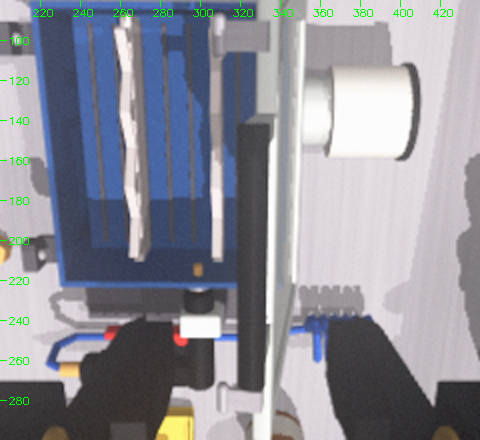

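Request:
send_rows --commands '[{"grip":0.0,"tx":40,"ty":0,"tz":0,"ax":0,"ay":0,"az":0},{"grip":0.0,"tx":65,"ty":0,"tz":0,"ax":0,"ay":0,"az":0},{"grip":0.0,"tx":76,"ty":0,"tz":0,"ax":0,"ay":0,"az":0},{"grip":0.0,"tx":77,"ty":0,"tz":0,"ax":0,"ay":0,"az":0},{"grip":-0.9,"tx":77,"ty":0,"tz":0,"ax":0,"ay":0,"az":0},{"grip":-0.9,"tx":77,"ty":0,"tz":0,"ax":0,"ay":0,"az":0},{"grip":-0.9,"tx":77,"ty":0,"tz":0,"ax":0,"ay":0,"az":0},{"grip":-0.9,"tx":77,"ty":0,"tz":0,"ax":0,"ay":0,"az":0}]' --squeeze 15

```text
time: 51.15
ee_pos: [0.6619, 0.0404, 0.3342]
eef_rot: [1.91, 1.569, 0.35]
force: [2.4, 1.0, 0.1]
opening: 0.0143
```

Request:
send_rows --commands '[{"grip":-0.9,"tx":2,"ty":-11,"tz":0,"ax":0,"ay":0,"az":0},{"grip":-0.9,"tx":4,"ty":-23,"tz":0,"ax":0,"ay":0,"az":0},{"grip":-0.9,"tx":7,"ty":-34,"tz":0,"ax":0,"ay":0,"az":0},{"grip":-0.9,"tx":11,"ty":-45,"tz":0,"ax":0,"ay":0,"az":0},{"grip":-0.9,"tx":15,"ty":-56,"tz":0,"ax":0,"ay":0,"az":0},{"grip":-0.9,"tx":20,"ty":-67,"tz":0,"ax":0,"ay":0,"az":0},{"grip":-0.9,"tx":25,"ty":-77,"tz":0,"ax":0,"ay":0,"az":0},{"grip":-0.9,"tx":31,"ty":-87,"tz":0,"ax":0,"ay":0,"az":0},{"grip":-0.9,"tx":37,"ty":-97,"tz":0,"ax":0,"ay":0,"az":0},{"grip":-0.9,"tx":43,"ty":-107,"tz":0,"ax":0,"ay":0,"az":0},{"grip":-0.9,"tx":51,"ty":-116,"tz":0,"ax":0,"ay":0,"az":0},{"grip":-0.9,"tx":57,"ty":-124,"tz":0,"ax":0,"ay":0,"az":0}]'

```text
time: 52.35
ee_pos: [0.5383, 0.0399, 0.2776]
eef_rot: [1.954, 1.566, 0.395]
force: [1.7, 1.7, 0.2]
opening: 0.0112
```

```bash
python3 -c "
from h import *
s,r=Rt(); g=s['ee_pos']+r[:,0]*.003; print(g,s['force'],s['opening'])
for hz in (.095,.097,.099):
  v=g-[.693,0,hz]; print(np.hypot(v[0],v[2]),np.arctan2(v[2],-v[0]))
c=cam('side'); crop(c,230,60,390,240,4,'s21')
"
```

```text
[0.53832863 0.03990879 0.27457627] [1.66587012 1.72236175 0.15115146] 0.011159909106893719
0.2370039382571333 0.8597710554445356
0.2354921690572605 0.8542284991975294
0.23398772750978983 0.8486144960741792
```

View pics/s21.png

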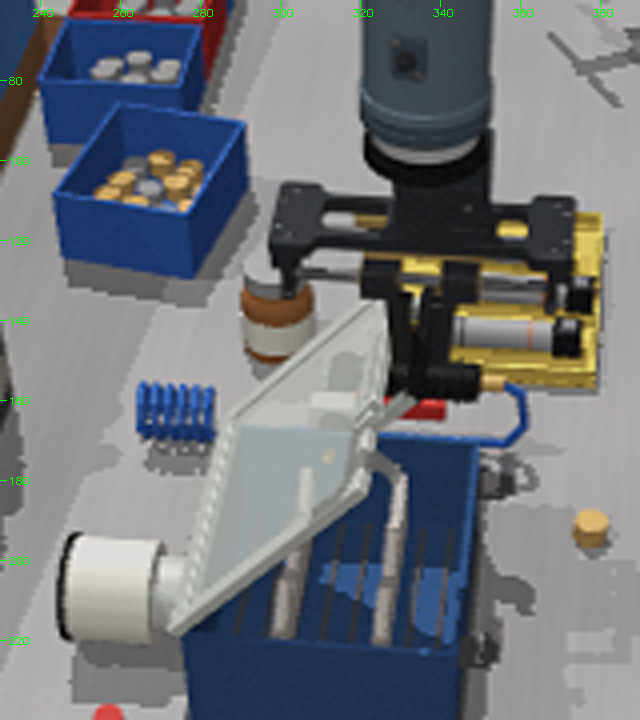

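Same state as the first closing, so I'll repeat that second arc.

Request:
send_rows --commands '[{"grip":-0.9,"tx":10,"ty":-10,"tz":0,"ax":0,"ay":0,"az":0},{"grip":-0.9,"tx":21,"ty":-20,"tz":0,"ax":0,"ay":0,"az":0},{"grip":-0.9,"tx":32,"ty":-29,"tz":0,"ax":0,"ay":0,"az":0},{"grip":-0.9,"tx":43,"ty":-37,"tz":0,"ax":0,"ay":0,"az":0},{"grip":-0.9,"tx":55,"ty":-45,"tz":0,"ax":0,"ay":0,"az":0},{"grip":-0.9,"tx":67,"ty":-52,"tz":0,"ax":0,"ay":0,"az":0},{"grip":-0.9,"tx":79,"ty":-58,"tz":0,"ax":0,"ay":0,"az":0},{"grip":-0.9,"tx":92,"ty":-64,"tz":0,"ax":0,"ay":0,"az":0},{"grip":-0.9,"tx":106,"ty":-68,"tz":0,"ax":0,"ay":0,"az":0},{"grip":-0.9,"tx":119,"ty":-72,"tz":0,"ax":0,"ay":0,"az":0},{"grip":-0.9,"tx":133,"ty":-75,"tz":0,"ax":0,"ay":0,"az":0},{"grip":-0.9,"tx":147,"ty":-77,"tz":0,"ax":0,"ay":0,"az":0}]'

```text
time: 53.6
ee_pos: [0.4609, 0.0396, 0.1288]
eef_rot: [2.107, 1.566, 0.548]
force: [2.8, 1.2, 1.7]
opening: 0.0114
```

```bash
python3 -c "
from h import *
s,r=Rt(); g=s['ee_pos']+r[:,0]*.003; print(g,s['force'],s['opening'])
"
```

```text
[0.46090575 0.0395741  0.1258074 ] [2.79581518 1.15804247 1.65441463] 0.011448734482098473
```

Request:
send_rows --commands '[{"grip":-0.95,"tx":6,"ty":0,"tz":0,"ax":0,"ay":0,"az":0},{"grip":-0.95,"tx":12,"ty":-1,"tz":0,"ax":0,"ay":0,"az":0},{"grip":-0.95,"tx":17,"ty":-1,"tz":0,"ax":0,"ay":0,"az":0},{"grip":-0.95,"tx":21,"ty":-1,"tz":0,"ax":0,"ay":0,"az":0},{"grip":-0.95,"tx":24,"ty":-1,"tz":0,"ax":0,"ay":0,"az":0},{"grip":-0.95,"tx":26,"ty":-1,"tz":0,"ax":0,"ay":0,"az":0},{"grip":-0.95,"tx":26,"ty":-1,"tz":0,"ax":0,"ay":0,"az":0}]' --squeeze 35

```text
time: 54.3
ee_pos: [0.4597, 0.0397, 0.1054]
eef_rot: [1.253, 1.567, -0.305]
force: [-14.6, -1.8, 45.3]
opening: 0.0107
```

```bash
python3 -c "
from h import *
s,r=Rt(); g=s['ee_pos']+r[:,0]*.003; print(g,s['force'],s['opening'])
"
```

```text
[0.45973349 0.03972771 0.10237749] [-14.63618344  -1.79550491  45.31091263] 0.01068785979543123
```

It has stopped under a 45 N push. Releasing and looking.

Request:
send_rows --commands '[{"grip":-0.5,"tx":-1,"ty":0,"tz":0,"ax":0,"ay":0,"az":0},{"grip":-0.3,"tx":-1,"ty":0,"tz":0,"ax":0,"ay":0,"az":0},{"grip":-0.3,"tx":-1,"ty":0,"tz":0,"ax":0,"ay":0,"az":0},{"grip":-0.2,"tx":-30,"ty":0,"tz":0,"ax":0,"ay":0,"az":0},{"grip":-0.2,"tx":-80,"ty":0,"tz":0,"ax":0,"ay":0,"az":0},{"grip":-0.5,"tx":-125,"ty":0,"tz":0,"ax":0,"ay":0,"az":0},{"grip":-1,"tx":-125,"ty":0,"tz":0,"ax":0,"ay":0,"az":0}]' --squeeze 10

```text
time: 55.0
ee_pos: [0.4623, 0.0404, 0.2349]
eef_rot: [1.474, 1.559, -0.084]
force: [-0.2, 0.3, -0.7]
opening: 0.0212
```

```bash
python3 -c "
from h import *
goal(.507,.04,.15,1.582)
c=cam('side'); crop(c,230,100,390,240,5,'s22')
"
```

```text
t [85.4 43.7  0.9] a [ 0.001  0.001 -0.012] | now [0.4623 0.0404 0.2349] psi 1.583 F [-0.2  0.3 -0.7] op 0.0212 time 55.0
```

View pics/s22.png

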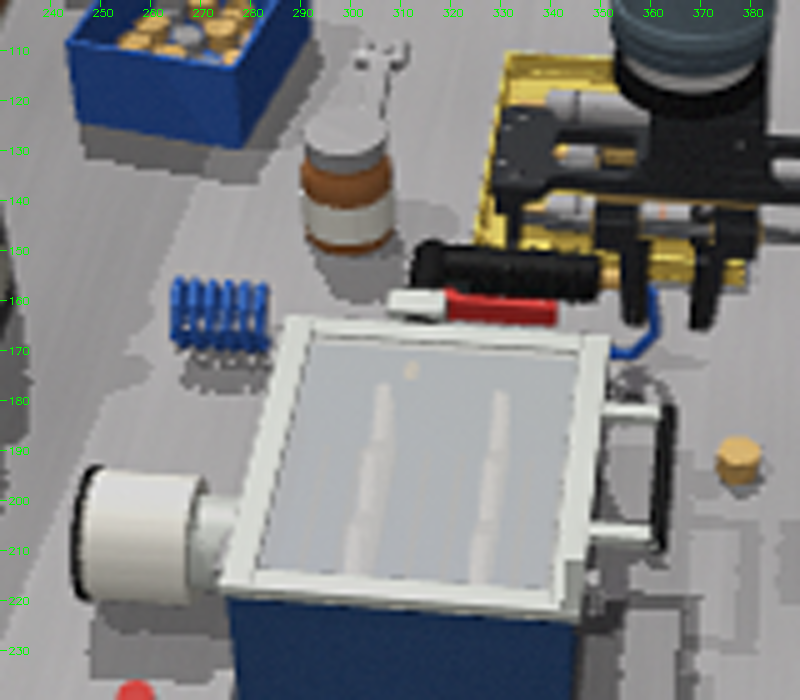

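```bash
python3 -c "
import cv2,numpy as np
a=cv2.imread('pics/s15.png',0).astype(np.float32);b=cv2.imread('pics/s22.png',0).astype(np.float32)
for n,(y0,y1,x0,x1) in dict(handle=(395,565,590,685),nearrail=(560,630,215,600),ref=(470,620,70,210)).items():
    print(n,cv2.phaseCorrelate(a[y0:y1,x0:x1].copy(),b[y0:y1,x0:x1].copy()),np.abs(a-b)[y0:y1,x0:x1].mean())
"
```

```text
handle ((0.027028027434752744, 0.020365942121458147), 0.8854183079743827) 1.6413003
nearrail ((0.00842955932276368, -0.013969084533314913), 0.8649225305186378) 2.6083488
ref ((0.0026034899344438145, 0.034747798519447315), 0.9983402172724406) 0.8210952
```

The door image matches the earlier shut state to within 0.01 px. Last, I'll raise the arm clear and look at the whole scene.

Request:
send_rows --commands '[{"grip":0.0,"tx":-50,"ty":0,"tz":0,"ax":0,"ay":0,"az":0},{"grip":0.0,"tx":-100,"ty":0,"tz":-40,"ax":0,"ay":0,"az":0},{"grip":0.0,"tx":-120,"ty":0,"tz":-90,"ax":0,"ay":0,"az":0},{"grip":0.0,"tx":-120,"ty":0,"tz":-140,"ax":0,"ay":0,"az":0},{"grip":0.0,"tx":-120,"ty":0,"tz":-190,"ax":0,"ay":0,"az":0},{"grip":0.0,"tx":-120,"ty":0,"tz":-190,"ax":0,"ay":0,"az":0},{"grip":0.0,"tx":-120,"ty":0,"tz":-190,"ax":0,"ay":0,"az":0}]'

```text
time: 55.75
ee_pos: [0.4563, 0.2324, 0.3504]
eef_rot: [1.4, 1.565, -0.154]
force: [0.4, -0.1, 0.0]
opening: 0.0442
```

```bash
python3 -c "
from h import *
c=cam('side'); cv2.imwrite('pics/side_end.png',c['img'][:,:,::-1])
c=cam('top'); crop(c,180,110,520,260,2,'t_end')
for tip,hb in []: pass
print(ctrl.get_state()['time'],ctrl.get_state()['force'])
"
```

```text
55.85 [ 1.13730128 -1.13901734 -0.71217044]
```

View pics/side_end.png

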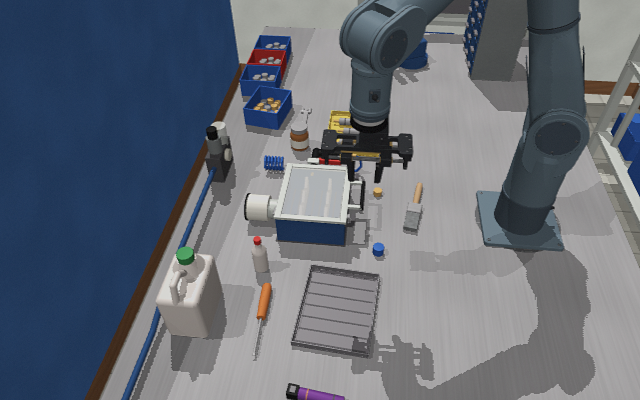

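View pics/t_end.png

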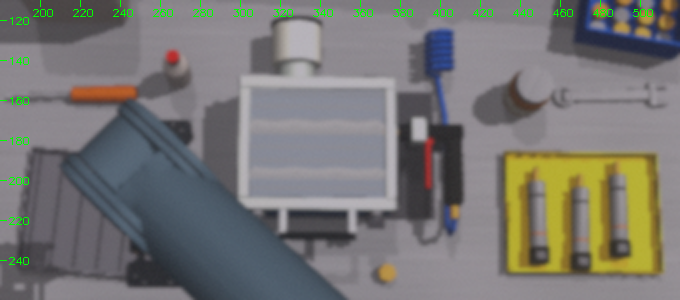

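```bash
python3 -c "
from h import *
c=cam('top'); crop(c,425,180,515,255,8,'t_e2')
s=cam('side'); crop(s,310,90,400,170,7,'s_e2')
print(w2p(c,[[.51,-.302,.016],[.514,-.367,.016],[.514,-.43,.016]]))
"
```

```text
[[449.36732199 215.95195734]
 [470.52129923 214.87153789]
 [491.04456819 215.08371647]]
```

View pics/t_e2.png

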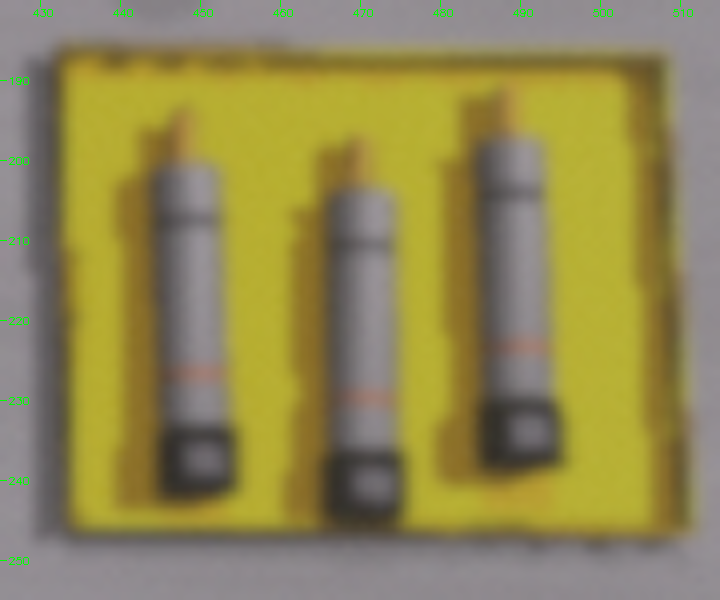

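View pics/s_e2.png

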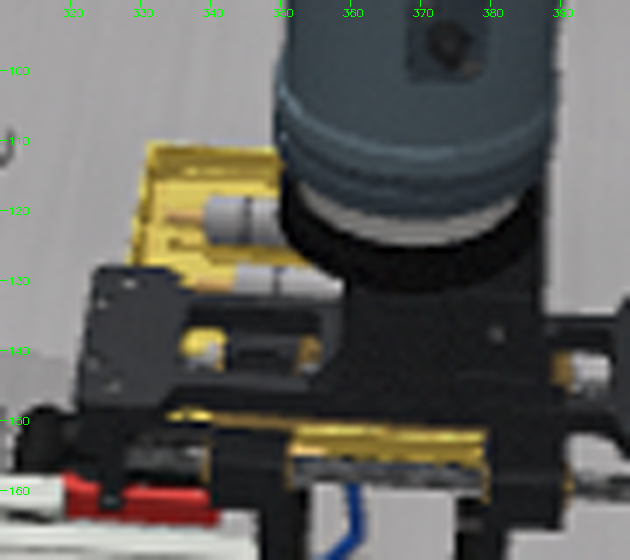

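The middle injector now sits toward the front wall of the tray, so it was nudged. I'll move the arm out of the line of sight and check that it's flat.

Request:
send_rows --commands '[{"grip":0.0,"tx":-20,"ty":0,"tz":50,"ax":0,"ay":0,"az":0},{"grip":0.0,"tx":-40,"ty":0,"tz":100,"ax":0,"ay":0,"az":0},{"grip":0.0,"tx":-60,"ty":0,"tz":150,"ax":0,"ay":0,"az":0},{"grip":0.0,"tx":-80,"ty":-20,"tz":200,"ax":0,"ay":0,"az":0},{"grip":0.0,"tx":-100,"ty":-20,"tz":250,"ax":0,"ay":0,"az":0},{"grip":0.0,"tx":-100,"ty":-20,"tz":250,"ax":0,"ay":0,"az":0},{"grip":0.0,"tx":-100,"ty":-20,"tz":250,"ax":0,"ay":0,"az":0}]'

```text
time: 56.65
ee_pos: [0.4393, -0.0271, 0.4524]
eef_rot: [0.989, 1.561, -0.583]
force: [0.1, -0.8, -1.4]
opening: 0.0438
```

```bash
python3 -c "
from h import *
s=cam('side'); crop(s,270,90,400,220,5,'s_e3')
c=cam('top')
for tip,hb in [((447.5,193.5),(449,234)),((470,197),(470.5,237)),((488,190.5),(490,230.5))]:
    T=p2w(c,tip,.016);H=p2w(c,hb,.029);print(T,H,(H+(T-H)*48/122)[:2]-[.5097,-.3674],np.linalg.norm((T-H)[:2]))
"
```

```text
[ 0.57959577 -0.298773    0.016     ] [ 0.45343113 -0.29549183  0.029     ] [-0.00663032  0.07061722] 0.12620730376779013
[ 0.56942663 -0.36783127  0.016     ] [ 0.44502835 -0.36003038  0.029     ] [-0.01572806  0.00430042] 0.1246426248337899
[ 0.59039605 -0.42449207  0.016     ] [ 0.46521027 -0.419945    0.029     ] [ 0.00476369 -0.05433401] 0.12526833173755023
```

View pics/s_e3.png

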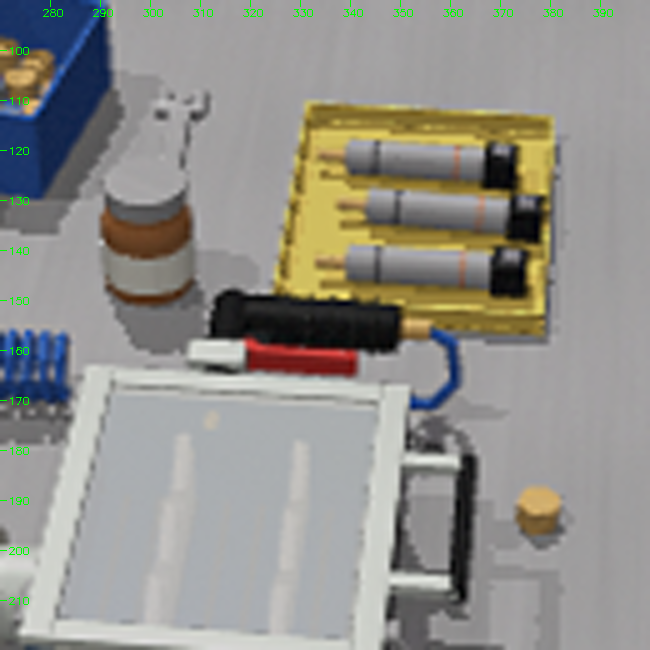

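All three are flat: the tip and shadow spacing is the same for each, and the middle one is not riding on the wall. Their centres lie within 16 mm of the tray middle in x and 71 mm in y. Handing in.

```bash
python3 -c "
from station import ctrl
print(ctrl.job_done())"
```

```text
the job is handed in; nothing more can be done
None
```

I carried out every step in order and handed the job in at about 57 s; no verdict came back. All three injectors were laid in the grooves and the door was shut. The trigger was squeezed for about 3 s and released. Then I opened the door, laid the injectors in the yellow tray and shut the empty booth.

**Last checks:**
- **Injectors:** all three lie flat in the yellow tray, with centres about 5 to 16 mm off the tray middle in x and 4 to 71 mm in y. The middle one was about 16 mm nearer the front wall than I had laid it. It looked flat and not up on the wall, so I left it there.
- **Door:** the final side picture matches the picture after the first shutting to within about 0.01 px. I judged the catch from that picture and the closing force, not from a direct reading of the joint.
- **Trigger:** it looks released, the same as before the squeeze. While squeezed, the fingers read about 43 mm, against 42 mm fully home, and they did not close further at 45 N.
- **Other things:** the bench items in the last pictures look undisturbed. I compared them by eye only.

**High forces:** the wrist force briefly reached about 90 N when the door first shut and about 84 N when I opened it. It was about 48 N on the last shutting. All of these are below the 120 N wrist limit. They came through the fingers on the handle, so I don't believe the 40 N limit on the arm and gripper body was involved, but I had no reading to confirm that.

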